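# Square up a slipped chromatography plate and index it under the camera

## Robot

A 6-joint arm with a two-finger parallel gripper is mounted at the origin on a cart in front of the work surface, level with it; the furniture and walls round the work are solid. World frame = base frame: x ahead of the robot, y to its left, z up, the work surface at z = 0. Lengths are in m, angles in rad, forces in N, time in s.
With the tool pointing down it reaches from about 0.425 to 0.95 m from the base axis. Payload 3.5 kg.
Tool frame: the origin (TCP) lies midway between the tips of the shut fingers; the grasp point (between the pads) lies 19 mm behind it; z points along the fingers, x is the direction in which the jaws open and shut, and the axes are right-handed (so a half turn about z gives the same grasp; the last joint's range is limited). The gripper opens to 85 mm and grips with 20 to 120 N. Pads are 22 mm wide; open, the fingers measure 114 mm over their backs; the gripper's body (76 mm by 85 mm) begins 54 mm behind the grasp point. The pads swing forward as they close: fully open they stand 13 mm farther back than shut.
Start: joints at [-1.387, 0.286, 1.577, -0, 1.279, -0.15], TCP at [0.221, -0.638, 0.231] pointing down, gripper open.
Joint ranges: [-2.77, 2.77], [-0.9, 2.22], [0.21, 2.48], [-1.53, 4.67], [0.24, 2.81], [-2.84, 2.84]. Speed limits (rad/s): [2.79, 2.79, 3.14, 3.14, 3.14, 3.14].

## Interface

Orientations are given as a unit quaternion [x, y, z, w].
In Python, from plant import readout, optics, ctrl gives the robot as it stands. The module is installed in compiled form; this text tells all that it offers.
- The arm moves only by the shell command python3 -m crank 'ROWS' [OPENING] [FORCE]. ROWS is text: rows parted by semicolons, each of 6 numbers parted by spaces: the shift along the tool's x, y, z in mm, then the turn, a rotation vector about the tool's x, y, z in rad. In form: dx dy dz ax ay az; .... A call has 1 to 5 rows; each row shifts and turns the commanded pose from where the row before left it, along the tool's axes as they then stand; what a row does not reach is not made up. A row lasts 1/8 s, in which the tool goes at most 62.5 mm and 10.7 degrees, less where a joint would pass 70% of its speed; a pose out of reach is approached as far as the arm can. A call is refused whole if a number of a shift passes 62.5 or a number of a turn 0.188, either way. A call with a gripper value outside its range is refused whole. OPENING is the opening, from -1 (shut) to 1 (fully open), set as the call begins (- or left out, the last holds). The fingers move at their own pace and stop on an object; FORCE is the grip in N (left out, the last holds). Time passes only in rows, so rows that do not move let the fingers close. It gives the time, the measured TCP pose, the force and the opening at its end, in the units of the state.
- readout.get_state(): the state, without advancing time (a new reading comes with each control period).
- optics.read_camera(name): name is "scene" or "top"; returns the picture (400x640x3 uint8, red, green, blue); there is no depth.
- optics.calibration(name): a dict with "mtx" (3x3 intrinsics, pixels), "rvec" (rotation vector, rad) and "tvec" (3), from world to camera coordinates, as OpenCV has them. Camera axes: x right, y down, z forward; pixel columns grow to the right and rows downward; lengths in m; the calibration is good to about 2 mm. A picture is of the moment at which its call begins. calibration takes no time and is no camera call.
- ctrl.sign_off(): hands the job in, once; it reports no verdict.
Trained networks look in the newest picture that a camera, given by its name, has taken for a name from the list of things; names that differ only in an ending like _2 or _b are one class to them, and where a whole thing is asked for, a point or a joint stands for the part that bears it (a point fixed in the world has none). Each returns a list of dicts, best first, with "p" (0 to 1); they miss things now and then, are a little off and sometimes report something else, mostly with a low value. They report only what shows in the picture. A call takes as long as a camera call. They do not tell look-alikes from the thing itself.
- optics.recognise(camera, thing): "xy" ([column, row] as shares, 0 to 1, of the picture: columns of its width, rows of its height, amid what is visible of it).
The state is a dict: "time": time; "qpos": joint angles; "dq": joint speeds; "joint_efforts": joint torques, N m; "eef_pos": TCP position; "tcp_rot": TCP orientation; "contact_force": force on the tool from outside, world axes, zero at the start; "wrist_torque": the same for the moment, N m; "opening": opening from 0.0 (shut) to 1.0 (fully open).
Only numpy, scipy, OpenCV 4.12 (cv2) and the standard library are available. Lean on these libraries where they do the work, as an engineer would, in place of code of your own. Each camera call takes 0.05 s, during which the arm holds its last target.

## Task

One of the three chromatography plates on the imaging turntable has slipped out of its corner stop. Take the pick from its stand and nudge that plate with it until it lies flat against both edges of its stop, then gently turn the platter by its posts until that plate's own rim line meets the pointer below the camera, and hang the pick back in its stand. Do not touch any plate with the gripper, do not bump the camera stand, keep the two other plates seated in their corners, and leave everything else on the bench where it is.

Things in the scene. Friction and masses are not known exactly. Their poses are not given: they have to be found in the camera images.
- imaging_stand: Fixed grey stand, round base 260 mm across; origin on the platter's axis at bench level, z up, x towards pointer and column. On its x axis: pointer post 12 mm wide, 51 mm high, at 133 to 143 mm; column 18 mm across, 292 mm high, at 160 mm, with a 36 mm clamp on top whose knob reaches 43 mm to +y; boom at 254 to 270 mm height from the column to the camera.
- camera_head (a point): Centre of the underside of the camera's light ring, 178 mm above the bench, over the index position 80 mm from the platter's axis. Ring 48 mm across and 11 mm high, lens barrel 36 mm across above it, then a 40 mm square housing from 223 to 275 mm above the bench. A gripper cannot work close to it; the posts and plates pass beneath.
- platter: Aluminium turntable 250 mm across; origin on its vertical axis at bench level, top 52 mm high. Turns freely without end, drag 0.1 N m (1 N at a post), stays where left; jerks make plates slip. Three plate stations 120 degrees apart, each with a corner stop of two dark fences 8 mm high; the slipped plate's station is on its +x axis, the others are the same turned by +120 and -120 degrees. Centre cap 15 mm across, 2 mm high.
- plate_seat (a point): Where the slipped plate's underside centre is when seated: platter x = 73, y = 0 mm, z = 52 mm. Axes as the platter's. From here the outer fence's inner face is 25 mm away at +x (runs y = -25 to 31 mm, 6 mm thick) and the side fence's inner face 25 mm away at +y (runs x = -11 to 25 mm). The -x and -y sides are open.
- post_1 (a point): Top of the steel finger post at +60 degrees from the platter's x axis. The three posts are upright, 10 mm across, 28 mm high above the platter's top (15 mm foot ring 3 mm high), at radius 107 mm, midway between stations. Pushed sideways, a post turns the platter. Work them on the robot's side: wall shelves overhang the bench from about 0.62 m out.
- post_2 (a point): Top of the like post at 180 degrees from the platter's x axis.
- post_3 (a point): Top of the like post at -60 degrees from the platter's x axis.
- station_line (a point): Outer end of the dark line engraved at the rim of the slipped plate's station, on the platter's x axis at radius 125 mm, on the platter's top. Each station has its own line at the middle of its outer edge.
- index_pointer (a point): Tip of the pointer on the stand, 127 mm from the platter's axis, just outside the rim, 53 mm above the bench; the station line must stand at it.
- plate_loose: The plate that has slipped: glass with a white coated top and grey spots, 50 x 50 x 6 mm, about 60 g, lying loose on the platter with its centre 7 to 17 mm short of its seat each way and up to 17 degrees askew. Origin at the centre of its underside; x and y along its edges, x about along the platter's x.
- plate_b: A like plate, seated in the corner of the station at +120 degrees from the platter's x axis. Origin at the centre of its underside.
- plate_c: A like plate, seated in the corner of the station at -120 degrees from the platter's x axis. Origin at the centre of its underside.
- pick: Stick 118 mm long, 60 g, hanging upright in its stand by a collar. Origin at the lower end of the tip, z up along the stick. Shank 8 mm across with a white tip from 0 to 60 mm, collar 30 mm across from 60 to 64 mm, black handle 14 x 14 mm (faces square to its x and y) from 64 to 116 mm. Grip the handle firmly from above at about 90 mm.
- pick_stand: Fixed stand: dark foot 70 x 70 x 8 mm, four posts, white top plate 62 x 62 mm with its top 83 mm above the bench and a 16 mm through hole in the middle. Origin at the centre of the foot's underside, z up. The hung pick's collar lies on the top plate, its tip 23 mm above the bench. It may stand left or right of the turntable.
- spray_bottle: Bystander: trigger spray bottle, 81 mm wide over the trigger head, 238 mm high. Origin at its foot. It stands on the side where the pick stand does not.
- reagent_bottle: Bystander: capped bottle, 68 mm across, 138 mm high. Origin at its foot.
- cylinder_tall: Bystander: slim upright measuring cylinder, 54 mm across the foot, 231 mm high. Origin at its foot.
- tube_rack: Bystander: small wire rack with two capped tubes, 52 x 86 x 122 mm. Origin at its foot.
- autoclave_tape: Bystander: roll of tape lying flat, 104 mm across, 25 mm high.
- petri_dish: Bystander: lidded dish, 71 mm across, 15 mm high.
- forceps: Bystander: steel forceps lying flat, 135 mm long, 9 mm high.
- marker: Bystander: marker pen lying flat, 135 mm long, 16 mm thick.
Mind the look-alikes: they are no part of the job. Of the things like the pick, leave any that is yellow; of the rest the smaller one is meant.

How it is judged:
On the way, in this order (a step that is already met when the one before it is completed fails the run):
1. the pick touches the slipped plate (contact force between pick and plate_loose above 0.05 N), for 0.02 s.
2. the slipped plate lies flat against both edges of its corner stop (x of plate_loose in the frame of platter between 0.071 and 0.075 m and y of plate_loose in the frame of platter between -0.002 and 0.002 m and angle between the x axis of plate_loose and the x axis of platter, either way round below 0.05 rad and z of plate_loose in the frame of platter between 0.0505 and 0.0535 m and angle between plate_loose's own z axis and vertical below 0.04 rad), for 0.2 s.
3. that plate's rim line stands at the pointer (horizontal distance between station_line and index_pointer below 0.0055 m), for 0.2 s.
At the end, for the whole second after the job is handed in: Slipped plate flat against both fences (within 2 mm each way, 0.05 rad square); its rim line within 5.5 mm of the pointer tip from above (2 mm at best); other plates within 3 mm of their seats; pick upright in its stand, collar on the top plate to 3 mm; all at rest (all of step 2 and x of plate_b in the frame of platter between -0.0395 and -0.0335 m and y of plate_b in the frame of platter between 0.0602199 and 0.0662199 m and x of plate_c in the frame of platter between -0.0395 and -0.0335 m and y of plate_c in the frame of platter between -0.0662199 and -0.0602199 m and horizontal distance between station_line and index_pointer below 0.0055 m and horizontal distance between pick and pick_stand below 0.008 m and z of pick in the frame of pick_stand between 0.02 and 0.026 m and angle between pick's own z axis and vertical below 0.08 rad and linear speed of pick below 0.02 m/s and angular speed of platter below 0.02 rad/s and linear speed of plate_loose below 0.01 m/s); the robot touches nothing.
It fails at once if the gripper or arm touches a plate (contact force between any of the fingers, the arm and plate_loose above 0.3 N or contact force between any of the fingers, the arm and plate_b above 0.3 N or contact force between any of the fingers, the arm and plate_c above 0.3 N).
It fails at once if the camera stand is bumped (over 8 N by the gripper, arm or pick) (contact force between any of the fingers, the arm, pick and imaging_stand above 8 N).
It fails at once if a bystander is moved by more than 20 mm or knocked over (distance of any of spray_bottle, reagent_bottle, cylinder_tall, tube_rack, autoclave_tape, petri_dish, forceps, marker from where it was at the start of the episode above 0.02 m or angle between any of spray_bottle, reagent_bottle, cylinder_tall, tube_rack's own z axis and vertical above 0.3 rad).
It also fails if it takes over 72 s, if anything falls off the work surface, if the arm or the gripper's body presses on something with over 40 N, if the wrist force passes 120 N, or if a joint passes its speed limit or range.

## Working session

There is one attempt and no reset: what is moved stays moved. The work goes in short steps, Python scripts to look and compute and a shell command to move; the robot and the scene stay as the last step left them, time stands still between calls to the robot, and variables do not carry over. Pictures are saved under pics/ and viewed, and the job is handed in when it is done.

```bash
mkdir -p pics; ls; python3 - <<'E'
from plant import readout, optics, ctrl
import cv2
print(readout.get_state())
for n in ("scene","top"):
    im=optics.read_camera(n); cv2.imwrite(f"pics/{n}0.png",im[:,:,::-1]); print(n,optics.calibration(n))
E
```

```text
pics
{'time': 0.0, 'qpos': array([-1.38700983e+00,  2.87173637e-01,  1.57819447e+00, -1.85820098e-05,
        1.27860707e+00, -1.50045899e-01]), 'dq': array([-2.30911855e-05, -2.58517694e-03, -1.00345914e-03,  3.02944334e-04,
        2.71785359e-03, -1.49481273e-03]), 'joint_efforts': array([ 1.07062999e-03, -4.05971897e+01, -2.92628288e+01, -1.34793063e-04,
        5.86094975e-03,  5.48333730e-06]), 'eef_pos': array([ 0.2210459 , -0.63707442,  0.22993241]), 'tcp_rot': array([ 0.81476053, -0.5797964 , -0.00086262, -0.00082162]), 'contact_force': array([-1.00082309, -0.63905376, -0.12434954]), 'wrist_torque': array([ 0.0088309 , -0.02280814,  0.03873746]), 'opening': 0.9970932426910133}
scene {'mtx': array([[455.71943458,   0.        , 321.35423854],
       [  0.        , 455.71943458, 200.14672584],
       [  0.        ,   0.        ,   1.        ]]), 'rvec': array([ 1.87863564, -0.84766952,  0.56234088]), 'tvec': array([-0.34740558,  0.28500149,  1.34261962])}
top {'mtx': array([[512.90264348,   0.        , 322.5167222 ],
       [  0.        , 512.90264348, 196.91347941],
       [  0.        ,   0.        ,   1.        ]]), 'rvec': array([ 2.16787304, -2.22045012,  0.09625866]), 'tvec': array([-0.00892111,  0.50075913,  1.56001077])}
```

View pics/scene0.png

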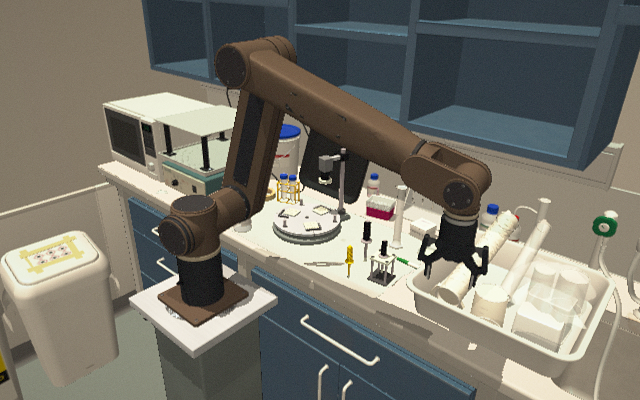

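View pics/top0.png

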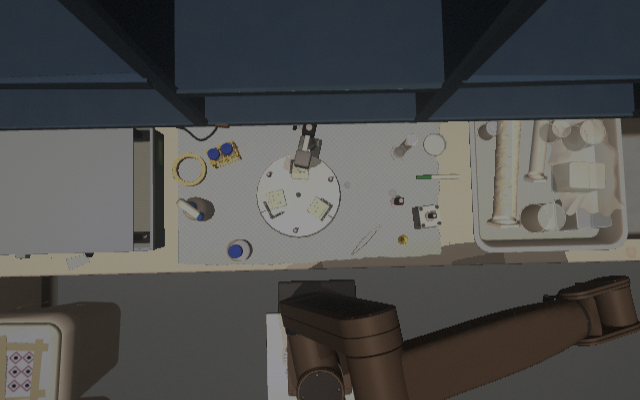

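The pick stand is on the right, at top-camera pixel (427,216). There is a yellow look-alike at (403,240) and a black one at (398,200). I'll zoom in.

```bash
cat > h.py <<'E'
from plant import readout, optics, ctrl
import cv2, numpy as np
from scipy.spatial.transform import Rotation as R
def cal(n):
    c=optics.calibration(n); return c['mtx'],R.from_rotvec(c['rvec']).as_matrix(),c['tvec']
def proj(n,P):
    K,Rm,t=cal(n); q=K@(Rm@np.asarray(P,float)+t); return q[:2]/q[2]
def back(n,uv,z):
    K,Rm,t=cal(n); d=Rm.T@np.linalg.solve(K,[uv[0],uv[1],1.]); o=-Rm.T@t
    return o+d*(z-o[2])/d[2]
def px(d): return np.array([d['xy'][0]*640,d['xy'][1]*400])
def crop(n,im,x0,y0,x1,y1,s,name):
    c=cv2.resize(im[y0:y1,x0:x1,::-1],None,fx=s,fy=s,interpolation=cv2.INTER_CUBIC); cv2.imwrite(f"pics/{name}.png",c)
E
python3 - <<'E'
from h import *
t=cv2.imread("pics/top0.png")[:,:,::-1]; s=cv2.imread("pics/scene0.png")[:,:,::-1]
crop("t",t,250,115,350,245,6,"t1"); 
crop("t",t,340,130,460,260,4,"t2"); crop("s",s,260,140,420,290,5,"s1")
for n in("top","scene"):
    optics.read_camera(n)
    for k in ["platter","post_1","plate_loose","pick","pick_stand","index_pointer","station_line","imaging_stand","camera_head"]:
        print(n,k,[(px(d).round(1).tolist(),round(d['p'],2)) for d in optics.recognise(n,k)][:6])
E
```

```text
top platter [([294.4, 195.6], 0.9), ([238.6, 251.5], 0.53), ([305.9, 145.2], 0.24)]
top post_1 [([295.3, 193.9], 0.56)]
top plate_loose [([277.6, 200.7], 0.71)]
top pick [([400.5, 240.2], 0.65), ([397.8, 201.7], 0.46)]
top pick_stand [([423.0, 216.6], 0.94)]
top index_pointer [([306.4, 145.1], 0.56)]
top station_line [([295.3, 196.9], 0.88), ([436.2, 173.7], 0.5)]
top imaging_stand [([308.0, 145.2], 0.82), ([237.2, 251.7], 0.63)]
top camera_head [([305.1, 148.4], 0.86)]
scene platter [([304.8, 218.4], 0.9)]
scene post_1 [([301.7, 222.2], 0.66)]
scene plate_loose [([288.8, 211.7], 0.57)]
scene pick [([366.1, 234.6], 0.83), ([380.9, 251.6], 0.67), ([345.4, 257.7], 0.66)]
scene pick_stand [([380.8, 273.8], 0.89), ([292.4, 212.0], 0.56), ([288.7, 188.2], 0.22)]
scene index_pointer [([333.3, 213.0], 0.66), ([325.1, 215.0], 0.19)]
scene station_line [([305.2, 225.0], 0.95)]
scene imaging_stand []
scene camera_head [([334.9, 210.7], 0.84), ([382.2, 271.3], 0.33)]
```

```bash
true
```

```text
(no output)
```

View pics/t1.png

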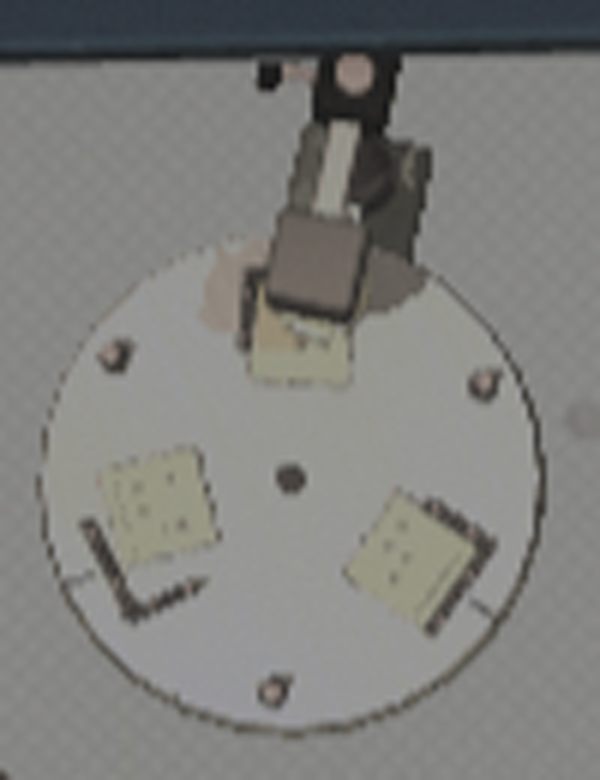

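View pics/t2.png

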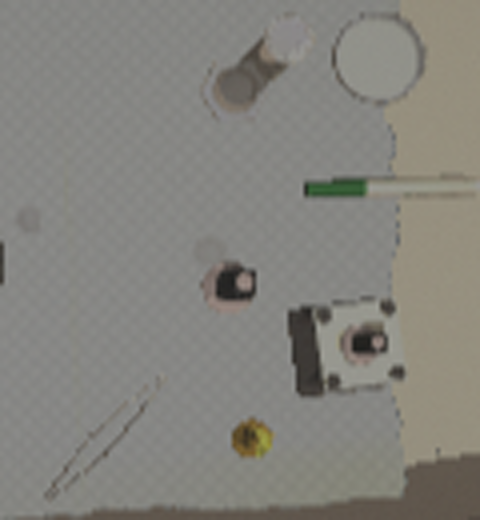

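View pics/s1.png

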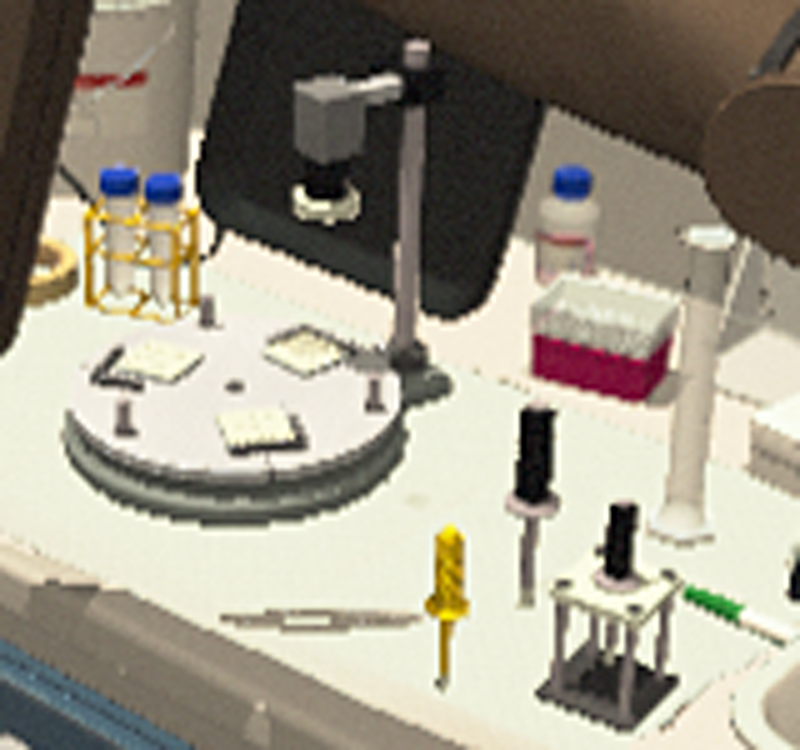

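The top view shows the loose plate at about pixel (276,199), with its stop down and left of it. The pointer and column are at the top of the image. The meant pick hangs in the stand: it is the black one that is smaller. The bigger black look-alike stands on its own at (398,200). Next I'll compute the geometry.

```bash
cat > geo.py <<'E'
from h import *
from scipy.optimize import least_squares
f=lambda x,y:np.array([250+(x+.5)/6-.5,115+(y+.5)/6-.5])
cam="top"
def model(p):
    c=p[:2];a=p[2]
    u=lambda t,r,z:np.array([c[0]+r*np.cos(t),c[1]+r*np.sin(t),z])
    d=np.pi/180
    L=[u(a+60*d,.107,.08),u(a+180*d,.107,.08),u(a-60*d,.107,.08),u(a,.125,.052),u(a+120*d,.125,.052),u(0,0,.054)]
    # fence corner inner
    s=np.array([[np.cos(a),-np.sin(a)],[np.sin(a),np.cos(a)]])
    L.append(np.r_[c+s@[.104,.031],.060])
    return L
if __name__=="__main__":
    obs=[f(272,688),f(485,382),f(114,354),f(67,583),f(497,622),f(291,479),f(133,613)]
    r=least_squares(lambda p:np.ravel([proj(cam,m)-o for m,o in zip(model(p),obs)]),[.55,0,2.],loss='soft_l1')
    print(r.x,np.degrees(r.x[2]));print(r.fun.reshape(-1,2).round(2))
    for xy in [(98,482),(192,450),(218,538),(135,568)]: # plate corners
        w=back(cam,f(*xy),.058); a=r.x[2]; s=np.array([[np.cos(a),-np.sin(a)],[np.sin(a),np.cos(a)]])
        print("plate corner world",w.round(4),"platter",(s.T@(w[:2]-r.x[:2])).round(4))
    # column top (clamp top centre ~ z .292), lens housing
    w=back(cam,f(353,72),.292); print("column",w,np.degrees(np.arctan2(*(w[:2]-r.x[:2])[::-1])),np.hypot(*(w[:2]-r.x[:2])))
    for xy in [(283,207),(370,218),(355,303),(268,290)]: 
        w=back(cam,f(*xy),.275); print("housing",w.round(4),np.degrees(np.arctan2(*(w[:2]-r.x[:2])[::-1])))
    g=lambda x,y:np.array([340+(x+.5)/4-.5,130+(y+.5)/4-.5])
    for xy in [(323,315),(388,306),(333,382),(398,372)]: print("stand post",back(cam,g(*xy),.083).round(4))
    print("pick top",back(cam,g(378,343),.083-.06+.116).round(4))
    print("big",back(cam,g(246,282),.15).round(4))
E
python3 geo.py
```

```text
[0.50795762 0.05201651 1.98518643] 113.74280395901171
[[ 0.01  0.38]
 [ 0.48 -0.05]
 [-0.09 -0.77]
 [-0.18  0.05]
 [ 0.12 -0.3 ]
 [ 0.31 -0.29]
 [-0.69  1.37]]
plate corner world [0.5075 0.149  0.058 ] platter [ 0.089  -0.0387]
plate corner world [0.5225 0.1019 0.058 ] platter [ 0.0398 -0.0334]
plate corner world [0.4782 0.0898 0.058 ] platter [0.0466 0.0121]
plate corner world [0.4642 0.1314 0.058 ] platter [0.0903 0.0081]
column [0.6627438  0.01589804 0.292     ] -13.134614588114706 0.1589443493668358
housing [0.608  0.0475 0.275 ] -2.5834166165853105
housing [0.6024 0.0101 0.275 ] -23.924149218211003
housing [0.5657 0.0174 0.275 ] -30.952419130413652
housing [0.5721 0.0547 0.275 ] 2.4036245157174694
stand post [ 0.4552 -0.3078  0.083 ]
stand post [ 0.4607 -0.3562  0.083 ]
stand post [ 0.4056 -0.3133  0.083 ]
stand post [ 0.4118 -0.3617  0.083 ]
pick top [ 0.4319 -0.3345  0.139 ]
big [ 0.4769 -0.2401  0.15  ]
```

```bash
cat > ov.py <<'E'
from h import *
def S(a): return np.array([[np.cos(a),-np.sin(a)],[np.sin(a),np.cos(a)]])
def sq(cx,cy,a,hx,z): return [np.r_[np.array([cx,cy])+S(a)@(hx*np.array(v)),z] for v in [(-1,-1),(1,-1),(1,1),(-1,1)]]
def draw(cam,im,polys,x0,y0,x1,y1,s,name):
    c=np.ascontiguousarray(cv2.resize(im[y0:y1,x0:x1,::-1],None,fx=s,fy=s,interpolation=cv2.INTER_CUBIC))
    for p,col in polys:
        q=np.array([(proj(cam,v)-[x0,y0]+.5)*s-.5 for v in p]); cv2.polylines(c,[np.round(q*8).astype(int)],True,col,1,cv2.LINE_AA,3)
    cv2.imwrite(f"pics/{name}.png",c)
def polys(cx,cy,a,px,py,pa,psi):
    c=np.array([cx,cy]); P=[]
    pc=c+S(a)@[px,py]; P.append((sq(pc[0],pc[1],a+pa,.025,.058),(0,0,255)))
    st=c+S(a)@[.073,0]; P.append((sq(st[0],st[1],a,.025,.058),(0,200,0)))
    circ=lambda cc,r,z:[np.r_[cc+r*np.array([np.cos(t),np.sin(t)]),z] for t in np.linspace(0,6.28,60)]
    P.append((circ(c,.125,.052),(255,0,0)))
    for k in (60,180,-60): P.append((circ(c+.107*np.array([np.cos(a+np.radians(k)),np.sin(a+np.radians(k))]),.005,.08),(255,0,255)))
    P.append(([np.r_[c+.11*np.array([np.cos(a),np.sin(a)]),.052],np.r_[c+.125*np.array([np.cos(a),np.sin(a)]),.052]],(0,255,255)))
    u=np.array([np.cos(psi),np.sin(psi)]); P.append(([np.r_[c+.127*u,.053],np.r_[c+.143*u,.051]],(255,255,0)))
    P.append((circ(c+.16*u,.009,.292),(255,255,0))); P.append((circ(c+.08*u,.024,.178),(255,255,0)));P.append((circ(c+.08*u,.02,.275),(255,255,0)))
    return P
E
python3 - <<'E'
from ov import *
t=cv2.imread("pics/top0.png")[:,:,::-1]; s=cv2.imread("pics/scene0.png")[:,:,::-1]
P=polys(.508,.052,1.985,.0655,-.0115,np.radians(-5),np.radians(-13))
P.append((sq(.4333,-.3348,np.radians(6.5),.031,.083),(0,0,255)));P.append((sq(.4333,-.3348,np.radians(6.5),.035,.008),(0,0,255)));P.append((sq(.4333,-.3348,np.radians(6.5),.007,.139),(0,255,0)))
draw("top",t,P,255,150,345,240,8,"o1"); draw("scene",s,P,265,195,350,245,9,"o2"); draw("top",t,P,390,180,450,240,10,"o3"); draw("scene",s,P,355,230,415,290,10,"o4")
E
```

```text
(no output)
```

View pics/o1.png

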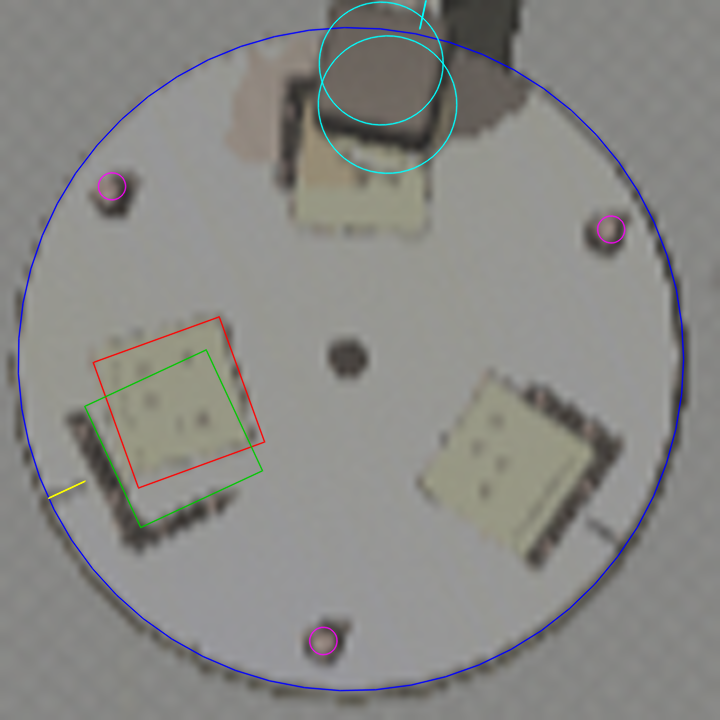

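View pics/o2.png

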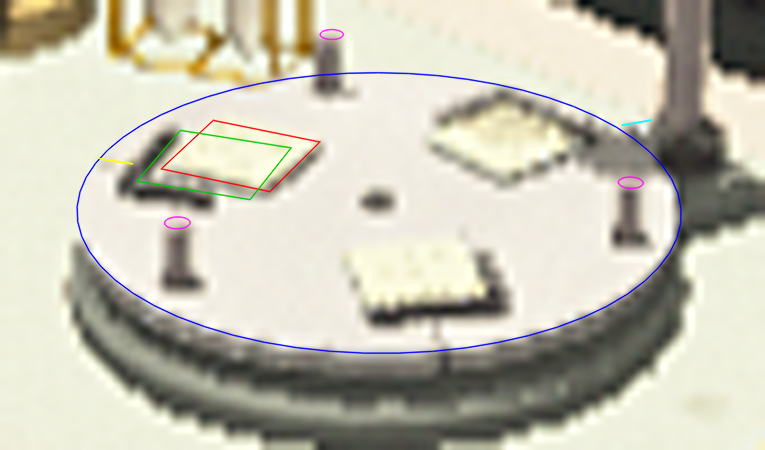

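View pics/o3.png

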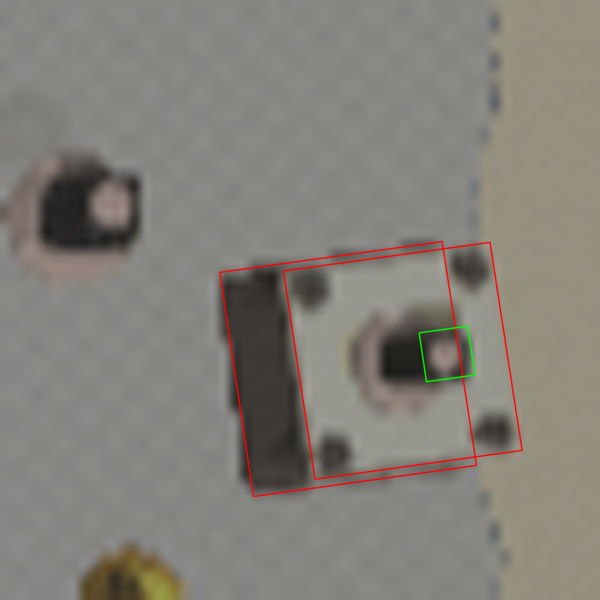

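View pics/o4.png

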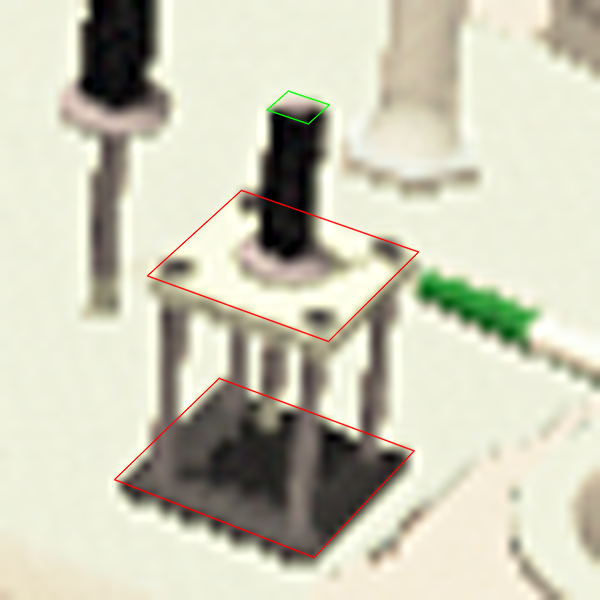

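The model fits both views to about 1–2 mm:

| Item | Estimate |
|---|---|
| Platter centre | (0.508, 0.052) |
| Loose station angle | 113.7° |
| Pointer angle | −13° |
| Plate in platter frame | (65.5, −11.5) mm, askew −5° |
| Pick stand | (0.433, −0.335), yaw 6.5° |

Next I'll write a helper that converts targets to tool-frame rows.

```bash
cat > go.py <<'E'
import sys
from h import *
s=readout.get_state(); Rm=R.from_quat(s['tcp_rot'])
def need(tgt,yaw):
    y=np.radians(yaw); X=np.array([np.cos(y),np.sin(y),0]); Z=np.array([0,0,-1.]); T=R.from_matrix(np.c_[X,np.cross(Z,X),Z])
    d=Rm.inv().apply(np.array(tgt)-s['eef_pos'])*1000; r=(Rm.inv()*T).as_rotvec(); return d,r
x=Rm.as_matrix()[:,0]
print("t",round(s['time'],2),"pos",s['eef_pos'].round(4),"yaw",np.degrees(np.arctan2(x[1],x[0])).round(2),"tilt",Rm.as_matrix()[:2,2].round(4),"F",s['contact_force'].round(2),"op",round(s['opening'],3))
if len(sys.argv)>1:
    a=list(map(float,sys.argv[1:])); d,r=need(a[:3],a[3]); n=int(a[4]) if len(a)>4 else 1
    print("delta mm",d.round(1),"rot",r.round(4),"| per row /%d"%n,(d/n).round(2),(r/n).round(4))
E
python3 go.py .4333 -.3348 .23 -83.5 7
python3 - <<'E'
from h import *
for n,uv,z in [("cyl foot",(398,151),0),("cyl top",(412,140),.231),("yellow",(403,240),.1),("dish",(434,145),.01)]: print(n,back("top",uv,z).round(3))
E
```

```text
t 1.1 pos [ 0.2212 -0.6377  0.2313] yaw -70.88 tilt [0. 0.] F [ 0.18 -0.44 -0.98] op 1.003
delta mm [-216.7 -299.7    1.3] rot [-0.      0.      0.2203] | per row /7 [-30.96 -42.81   0.19] [-0.      0.      0.0315]
cyl foot [ 0.64  -0.262  0.   ]
cyl top [ 0.633 -0.261  0.231]
yellow [ 0.364 -0.25   0.1  ]
dish [ 0.655 -0.373  0.01 ]
```

```bash
python3 -m crank '-31 -43 0 0 0 0; -31 -43 0 0 0 0; -31 -43 0 0 0 0; -31 -43 0 0 0 0; -31 -43 0 0 0 0' 0.1 80; python3 -m crank '-31 -43 0 0 0 0; -31 -43 0 0 0 0; 0 0 0 0 0 0.11; 0 0 0 0 0 0.11; 0 0 0 0 0 0'; python3 go.py .4333 -.3348 .094 -83.5 5
```

```text
time: 1.72
eef_pos: [0.3743, -0.4194, 0.2316]
tcp_rot: [0.815, -0.58, 0.0, 0.0]
contact_force: [0.2, 0.5, -0.6]
opening: 0.551
time: 2.35
eef_pos: [0.4346, -0.3339, 0.2315]
tcp_rot: [0.747, -0.665, 0.0, 0.0]
contact_force: [0.3, -0.2, -1.0]
opening: 0.553
t 2.35 pos [ 0.4346 -0.3339  0.2315] yaw -83.38 tilt [ 0.0002 -0.0002] F [ 0.29 -0.15 -0.98] op 0.553
delta mm [  0.7   1.4 137.5] rot [-0.0001 -0.0002  0.0021] | per row /5 [ 0.14  0.28 27.5 ] [-0.     -0.      0.0004]
```

```bash
python3 -m crank '1 1 38 0 0 0; 0 0 38 0 0 0; 0 0 0 0 0 0'; python3 - <<'E'
from ov import *
P=[(sq(.4333,-.3348,np.radians(6.5),.007,.139),(0,255,0))]
t=optics.read_camera("top"); draw("top",t,P,380,170,460,250,7,"a1")
s=optics.read_camera("scene"); draw("scene",s,P,330,190,430,290,6,"a2")
E
python3 go.py
```

```text
time: 2.72
eef_pos: [0.4317, -0.3335, 0.1519]
tcp_rot: [0.746, -0.665, -0.004, -0.0]
contact_force: [-0.2, 0.8, 0.5]
opening: 0.552
t 2.83 pos [ 0.4338 -0.3357  0.1562] yaw -83.45 tilt [ 0.0005 -0.0006] F [ 0.55 -0.3   0.5 ] op 0.55
```

```bash
python3 -c "
import cv2,numpy as np
a=cv2.imread('pics/a1.png');b=cv2.imread('pics/a2.png');cv2.imwrite('pics/a12.png',cv2.resize(np.hstack([cv2.resize(a,(400,400)),cv2.resize(b,(400,400))]),None,fx=1,fy=1))"
```

```text
(no output)
```

View pics/a12.png

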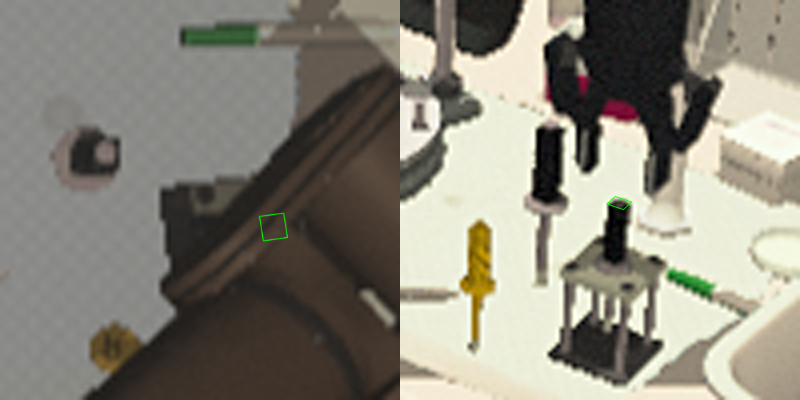

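The fingers straddle the pick handle and the look-alikes are clear. Going down and gripping.

```bash
python3 -m crank '0 0 22 0 0 0; 0 0 20 0 0 0; 0 0 20 0 0 0; 0 0 0 0 0 0'; python3 go.py .4333 -.3348 .094 -83.5
```

```text
time: 3.32
eef_pos: [0.4338, -0.3355, 0.094]
tcp_rot: [0.746, -0.666, 0.0, -0.0]
contact_force: [-0.2, 0.1, 0.4]
opening: 0.55
t 3.33 pos [ 0.4338 -0.3355  0.094 ] yaw -83.46 tilt [ 0.0001 -0.0001] F [-0.22  0.11  0.38] op 0.55
delta mm [-0.7  0.4  0. ] rot [-0.0001 -0.0001  0.0007] | per row /1 [-0.72  0.41  0.02] [-0.0001 -0.0001  0.0007]
```

```bash
python3 -m crank '0 0 0 0 0 0; 0 0 0 0 0 0; 0 0 0 0 0 0; 0 0 0 0 0 0; 0 0 0 0 0 0' -1 80; python3 go.py
```

```text
time: 3.95
eef_pos: [0.4346, -0.3363, 0.0955]
tcp_rot: [0.746, -0.666, 0.002, 0.0]
contact_force: [0.9, -0.0, 7.0]
opening: 0.154
t 3.95 pos [ 0.4346 -0.3363  0.0955] yaw -83.47 tilt [ 0.0025 -0.0028] F [ 0.9  -0.01  6.97] op 0.154
```

```bash
python3 -m crank '0 0 -20 0 0 0; 0 0 -30 0 0 0; 0 0 -40 0 0 0; 0 0 -40 0 0 0; 0 0 -40 0 0 0'; python3 - <<'E'
from ov import *
for z in (.14,.16,.18,.2): print(z,proj("scene",(.477,-.24,z)))
s=optics.read_camera("scene"); draw("scene",s,[],320,150,430,260,6,"b2")
t=optics.read_camera("top"); draw("top",t,[],380,170,460,250,7,"b1")
E
python3 go.py
```

```text
time: 4.58
eef_pos: [0.4333, -0.3349, 0.2644]
tcp_rot: [0.746, -0.666, -0.0, -0.0]
contact_force: [0.2, -0.4, -0.3]
opening: 0.153
0.14 [367.2661827  224.77752064]
0.16 [367.66338229 219.29968397]
0.18 [368.06527156 213.75717101]
0.2 [368.47193409 208.14882952]
t 4.67 pos [ 0.4353 -0.337   0.2694] yaw -83.47 tilt [ 0.0071 -0.008 ] F [-0.42 -0.55  0.7 ] op 0.153
```

View pics/b2.png

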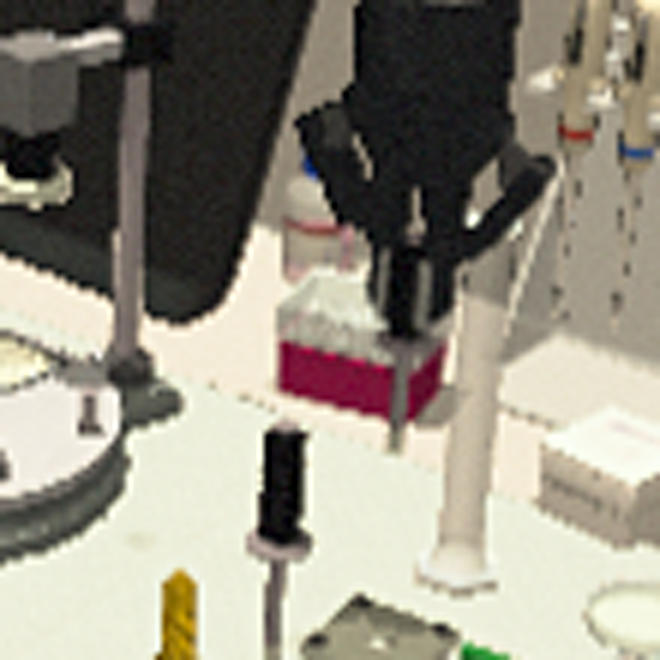

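The pick hangs straight in the jaws. The big look-alike's top is at about 0.15 m, and the tip is at about 0.19 m, so I can carry the pick over it.

```bash
python3 -m crank '-30 -5 0 0 0 0; -54 -10 0 0 0 0; -54 -10 0 0 0 0; -54 -10 0 0 0 0; -54 -10 0 0 0 0';python3 -m crank '-54 -10 0 0 0 0; -50 -10 0 0 0 0; -30 -5 0 0 0 0; 0 0 0 0 0 0; 0 0 0 0 0 0'; python3 go.py .5254 .1317 .264 -83.5 3
```

```text
time: 5.3
eef_pos: [0.4497, -0.0838, 0.262]
tcp_rot: [0.746, -0.666, -0.001, 0.0]
contact_force: [1.1, 0.4, -0.6]
opening: 0.153
time: 5.92
eef_pos: [0.4596, 0.0499, 0.2625]
tcp_rot: [0.746, -0.666, -0.0, 0.001]
contact_force: [-0.7, 0.2, -0.5]
opening: 0.152
t 5.92 pos [0.4596 0.0499 0.2625] yaw -83.47 tilt [-0.0014 -0.0004] F [-0.65  0.16 -0.52] op 0.152
delta mm [-73.8 -74.7  -1.6] rot [ 0.0014 -0.0002  0.0004] | per row /3 [-24.6  -24.89  -0.55] [ 0.0005 -0.0001  0.0001]
```

```bash
python3 -m crank '-25 -25 0 0 0 0; -25 -25 0 0 0 0; -24 -25 10 0 0 0; 0 0 50 0 0 0; 0 0 50 0 0 0'; python3 -m crank '0 0 10 0 0 0; 0 0 0 0 0 0'; python3 - <<'E'
from ov import *
P=polys(.508,.052,1.985,.0655,-.0115,np.radians(-5),np.radians(-13))
s=optics.read_camera("scene"); draw("scene",s,P,250,150,360,250,7,"c2")
t=optics.read_camera("top"); draw("top",t,P,245,130,355,240,7,"c1")
E
python3 go.py .5254 .1317 .127 -83.5
```

```text
time: 6.55
eef_pos: [0.5269, 0.1311, 0.1522]
tcp_rot: [0.746, -0.666, 0.001, -0.0]
contact_force: [-0.8, -0.1, -1.6]
opening: 0.156
time: 6.8
eef_pos: [0.5265, 0.1314, 0.1436]
tcp_rot: [0.746, -0.666, -0.0, 0.0]
contact_force: [0.4, -0.1, -0.0]
opening: 0.149
t 6.9 pos [0.5279 0.1319 0.146 ] yaw -83.53 tilt [0.0045 0.0002] F [-0.24  0.13 -0.12] op 0.154
delta mm [-0.1  2.6 18.9] rot [-0.0045 -0.0003 -0.0006] | per row /1 [-0.1   2.64 18.94] [-0.0045 -0.0003 -0.0006]
```

View pics/c2.png

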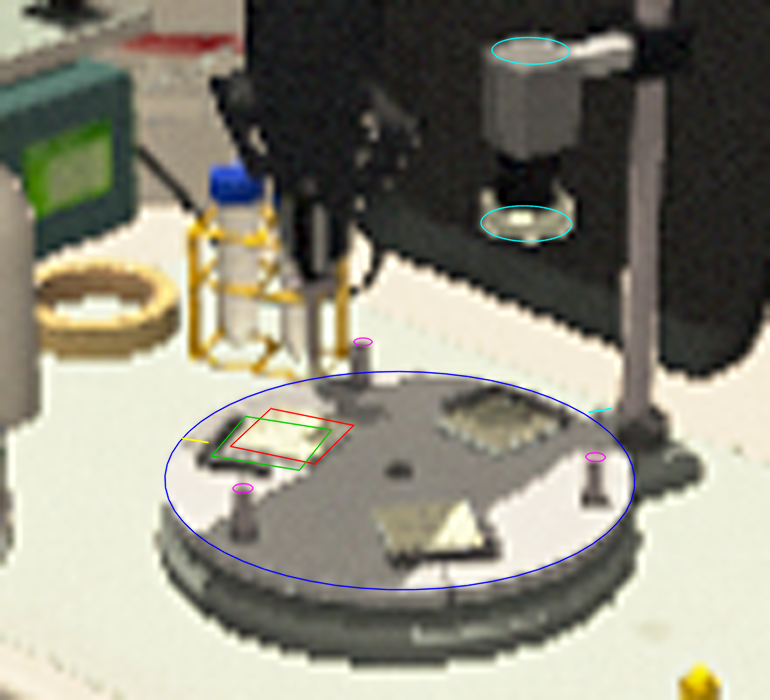

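View pics/c1.png

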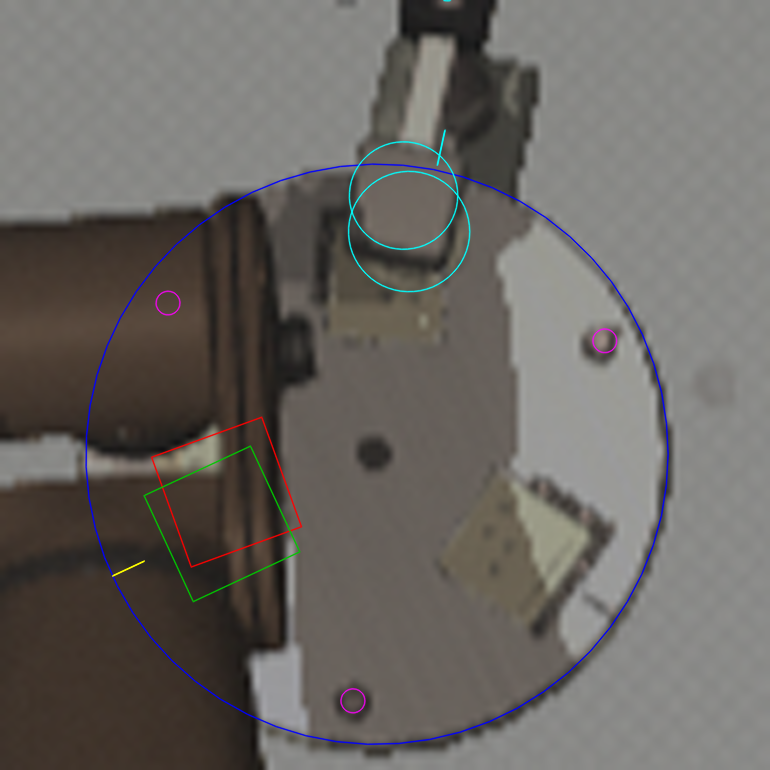

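```bash
python3 - <<'E'
from h import *
print("tip proj",proj("scene",(.526,.132,.071)))
print("rack",back("top",(214,154),.12),back("top",(228,149),.12)); print("spray",back("top",(193,210),.2))
E
for i in 1 2 3; do python3 -m crank '0 0 0 0 0 0'; python3 go.py; done
```

```text
tip proj [294.51634082 204.59283806]
rack [0.62452666 0.29070009 0.12      ] [0.63819381 0.25030633 0.12      ]
spray [0.46039971 0.33339765 0.2       ]
time: 7.02
eef_pos: [0.5277, 0.1322, 0.1459]
tcp_rot: [0.746, -0.666, 0.002, -0.002]
contact_force: [0.3, -0.1, -0.2]
opening: 0.156
t 7.03 pos [0.5277 0.1322 0.1459] yaw -83.5 tilt [0.0046 0.0003] F [ 0.33 -0.06 -0.21] op 0.156
time: 7.15
eef_pos: [0.5269, 0.1324, 0.1449]
tcp_rot: [0.746, -0.666, 0.001, -0.001]
contact_force: [0.1, -0.1, -0.6]
opening: 0.155
t 7.15 pos [0.5269 0.1324 0.1449] yaw -83.48 tilt [0.0027 0.0002] F [ 0.08 -0.11 -0.57] op 0.155
time: 7.28
eef_pos: [0.5264, 0.1324, 0.144]
tcp_rot: [0.746, -0.666, 0.0, -0.0]
contact_force: [0.4, -0.0, -0.7]
opening: 0.15
t 7.28 pos [0.5264 0.1324 0.144 ] yaw -83.47 tilt [0.0011 0.0001] F [ 0.38 -0.05 -0.73] op 0.15
```

```bash
python3 -m crank '0 1 8 0 0 0; 0 0 5 0 0 0; 0 0 0 0 0 0'; python3 go.py; python3 -m crank '0 0 1 0 0 0;0 0 0 0 0 0'; python3 -m crank '0 0 1 0 0 0;0 0 0 0 0 0';python3 -m crank '0 0 1 0 0 0;0 0 0 0 0 0'
```

```text
time: 7.65
eef_pos: [0.5244, 0.1322, 0.1292]
tcp_rot: [0.746, -0.666, -0.001, 0.001]
contact_force: [-0.2, -0.2, -0.7]
opening: 0.152
t 7.65 pos [0.5244 0.1322 0.1292] yaw -83.48 tilt [-0.002  -0.0001] F [-0.2  -0.22 -0.74] op 0.152
time: 7.9
eef_pos: [0.5252, 0.1322, 0.1294]
tcp_rot: [0.746, -0.666, 0.0, -0.0]
contact_force: [-0.4, -0.4, -0.4]
opening: 0.153
time: 8.15
eef_pos: [0.5251, 0.1322, 0.1283]
tcp_rot: [0.746, -0.666, 0.0, -0.0]
contact_force: [0.1, -0.7, -0.6]
opening: 0.156
time: 8.4
eef_pos: [0.525, 0.1322, 0.1272]
tcp_rot: [0.746, -0.666, -0.0, 0.0]
contact_force: [-0.0, -0.6, -0.3]
opening: 0.152
```

```bash
for i in 1; do python3 -m crank '0 0 1 0 0 0;0 0 0 0 0 0'; python3 -m crank '0 0 1 0 0 0;0 0 0 0 0 0';python3 -m crank '0 0 1 0 0 0;0 0 0 0 0 0'; done | grep -E "eef|force"
```

```text
eef_pos: [0.525, 0.1322, 0.1262]
contact_force: [0.5, -0.2, -0.1]
eef_pos: [0.525, 0.1322, 0.1252]
contact_force: [-0.5, -1.2, -0.9]
eef_pos: [0.5253, 0.1322, 0.1245]
contact_force: [0.2, -0.1, -0.3]
```

```bash
python3 -m crank '0 0 1 0 0 0;0 0 0 0 0 0' | grep -E "eef|force"; python3 -m crank '0 0 1 0 0 0;0 0 0 0 0 0'| grep -E "eef|force"; python3 go.py
```

```text
eef_pos: [0.5257, 0.1323, 0.1244]
contact_force: [-2.7, -0.4, 5.7]
eef_pos: [0.5265, 0.1321, 0.1243]
contact_force: [0.0, -0.8, 8.0]
t 9.65 pos [0.5265 0.1321 0.1243] yaw -83.47 tilt [ 0.0031 -0.0003] F [ 0.04 -0.76  8.02] op 0.153
```

Contact with the platter puts the tip 72.3 mm below the TCP. I'll raise to mid-thickness, shift slightly outward, and push along the station's +y.

```bash
python3 -m crank '0 0 -5 0 0 0;-3 1 0 0 0 0; 0 0 0 0 0 0'| grep -E "eef|force"; cat > pl.py <<'E'
from h import *
import sys
C=np.array([.508,.052]); a=float(sys.argv[1]) if len(sys.argv)>1 else 1.985
S=np.array([[np.cos(a),-np.sin(a)],[np.sin(a),np.cos(a)]])
s=readout.get_state(); Rm=R.from_quat(s['tcp_rot'])
tip=s['eef_pos']+Rm.apply([0,0,.0723])+np.array([-.0003,.0005,0])
print("t",round(s['time'],2),"tip",tip.round(4),"platter mm",(S.T@(tip[:2]-C)*1000).round(1),"F",s['contact_force'].round(1),"Fpl",(S.T@s['contact_force'][:2]).round(1))
for n,v in (("+x",[1,0]),("+y",[0,1])): print(n,"per mm tool",Rm.inv().apply(np.r_[S@v,0]).round(3))
E
python3 pl.py
```

```text
eef_pos: [0.5231, 0.1353, 0.1266]
contact_force: [-0.3, 0.0, 0.1]
t 10.03 tip [0.5227 0.1358 0.0543] platter mm [ 70.8 -47.2] F [-0.3  0.   0.1] Fpl [0.2 0.3]
+x per mm tool [-0.955  0.296  0.   ]
+y per mm tool [0.296 0.955 0.001]
```

```bash
python3 -m crank '0.8 2.5 0 0 0 0;0.8 2.5 0 0 0 0;0.8 2.5 0 0 0 0;0.8 2.5 0 0 0 0;0.8 2.5 0 0 0 0'| grep -E "eef|force"; python3 -m crank '0.5 1.5 0 0 0 0;0 0 0 0 0 0' | grep -E "force"; python3 pl.py;python3 - <<'E'
from ov import *
P=polys(.508,.052,1.985,.0655,-.0115,np.radians(-5),np.radians(-13))
s=optics.read_camera("scene"); draw("scene",s,P[1:],260,185,350,245,8,"d2")
E
python3 pl.py
```

```text
eef_pos: [0.5116, 0.1296, 0.1273]
contact_force: [0.2, 0.1, -0.3]
contact_force: [-0.2, -0.5, -0.4]
t 10.9 tip [0.5099 0.1294 0.055 ] platter mm [ 70.1 -32.9] F [-0.2 -0.5 -0.4] Fpl [-0.4  0.4]
+x per mm tool [-0.955  0.296  0.   ]
+y per mm tool [0.296 0.955 0.   ]
t 10.95 tip [0.51   0.1295 0.0551] platter mm [ 70.2 -33. ] F [-0.3 -0.1 -0.1] Fpl [0.  0.3]
+x per mm tool [-0.955  0.296  0.   ]
+y per mm tool [0.296 0.955 0.   ]
```

View pics/d2.png

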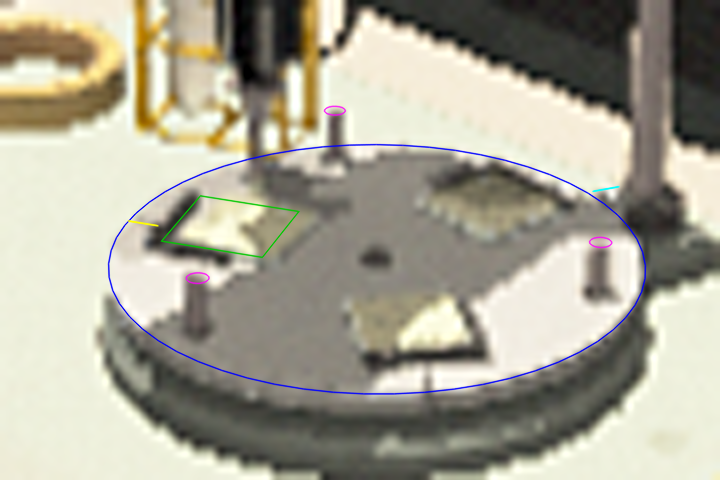

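The plate is moving towards the side fence. I'll finish this push with small steps.

```bash
python3 -m crank '0.45 1.4 0 0 0 0;0.3 1 0 0 0 0;0.2 0.7 0 0 0 0;0 0 0 0 0 0'| grep -E "eef|force"; python3 pl.py|head -1;  python3 -m crank '0.3 1 0 0 0 0;0 0 0 0 0 0'| grep -E "eef|force"; python3 pl.py|head -1; python3 -m crank '0.3 1 0 0 0 0;0 0 0 0 0 0'| grep -E "eef|force"; python3 pl.py|head -1
```

```text
eef_pos: [0.5076, 0.1278, 0.1274]
contact_force: [0.8, 0.8, -0.9]
t 11.45 tip [0.5073 0.1283 0.0551] platter mm [ 70.1 -30.1] F [ 0.8  0.8 -0.9] Fpl [ 0.4 -1.1]
eef_pos: [0.5066, 0.1274, 0.1275]
contact_force: [0.9, 1.6, -1.1]
t 11.7 tip [0.5064 0.1279 0.0552] platter mm [ 70.2 -29.1] F [ 0.9  1.6 -1.1] Fpl [ 1.1 -1.5]
eef_pos: [0.5054, 0.1269, 0.1274]
contact_force: [1.5, 0.8, -0.4]
t 11.95 tip [0.5051 0.1274 0.0551] platter mm [ 70.2 -27.7] F [ 1.5  0.8 -0.4] Fpl [ 0.2 -1.7]
```

Force of −1.5 N along y matches the platter's drag, so the plate is on the side fence. Now I'll go round to its inner side.

```bash
python3 -m crank '-2 -6.7 0 0 0 0;20 -6 0 0 0 0;20 -6 0 0 0 0;5 16.5 0 0 0 0; 5.5 18 0 0 0 0'| grep -E "eef|force";python3 -m crank '0 0 0 0 0 0;0 0 0 0 0 0'| grep -E "eef|force"; python3 - <<'E'
from ov import *
P=polys(.508,.052,2.0,.0655,-.000,np.radians(0),np.radians(-13))
s=optics.read_camera("scene"); draw("scene",s,P,260,185,350,245,8,"e2")
s=optics.read_camera("top"); draw("top",s,P,245,140,345,240,7,"e1")
E
python3 pl.py 2.0
```

```text
eef_pos: [0.4955, 0.0751, 0.1272]
contact_force: [-0.5, 0.5, -0.5]
eef_pos: [0.4961, 0.0763, 0.1276]
contact_force: [0.5, 0.1, -0.9]
t 12.93 tip [0.4959 0.0772 0.0553] platter mm [28.   0.5] F [ 0.1 -0.5 -1.7] Fpl [-0.5  0.2]
+x per mm tool [-0.951  0.31  -0.   ]
+y per mm tool [ 0.31   0.951 -0.001]
```

View pics/e2.png

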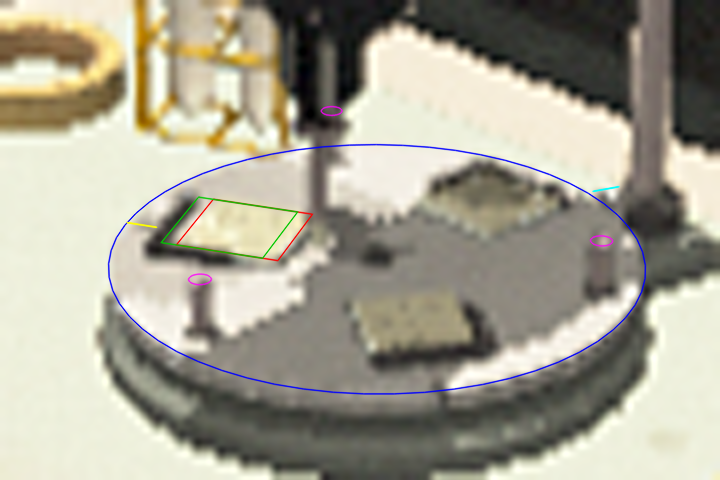

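View pics/e1.png

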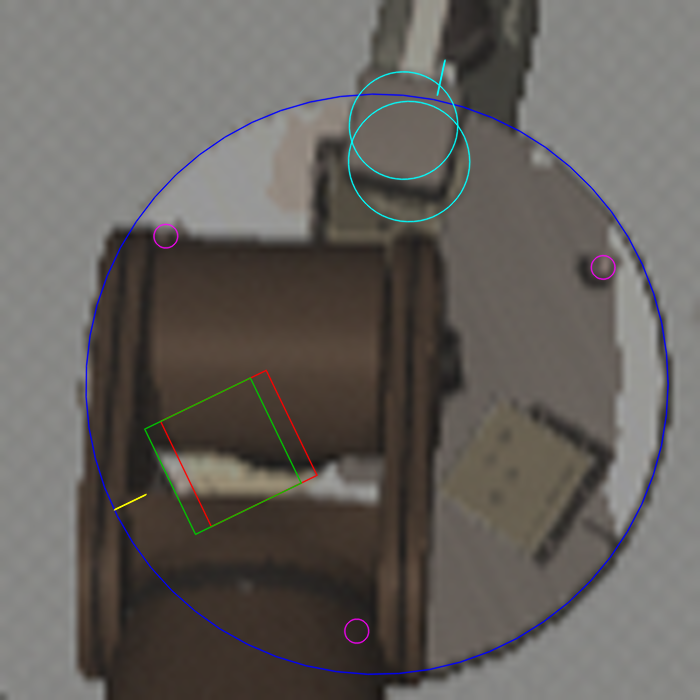

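The red outline at (65.5, 0) matches the plate in the scene view. Next comes the push outward.

```bash
python3 -m crank '0.8 2.4 0 0 0 0;-2.8 0.9 0 0 0 0;-2.8 0.9 0 0 0 0;-2.4 0.8 0 0 0 0; -2 0.6 0 0 0 0'| grep -E "eef|force";python3 -m crank '-1.4 0.45 0 0 0 0;-1 0.3 0 0 0 0;0 0 0 0 0 0'| grep -E "eef|force"; python3 pl.py 2.0|head -1;  python3 -m crank '-1 0.3 0 0 0 0;0 0 0 0 0 0'| grep force;python3 pl.py 2.0|head -1
```

```text
eef_pos: [0.4886, 0.0857, 0.1274]
contact_force: [0.8, -0.6, -0.2]
eef_pos: [0.4876, 0.0878, 0.1273]
contact_force: [0.4, -0.2, -0.8]
t 13.93 tip [0.4873 0.0883 0.055 ] platter mm [41.6  3.7] F [ 0.4 -0.2 -0.8] Fpl [-0.4 -0.2]
contact_force: [0.9, -1.4, -0.6]
t 14.18 tip [0.4872 0.089  0.0552] platter mm [42.3  3.5] F [ 0.9 -1.4 -0.6] Fpl [-1.6 -0.2]
```

```bash
for i in 1; do python3 -m crank '-1 0.3 0 0 0 0;0 0 0 0 0 0'| grep force;python3 pl.py 2.0|head -1;python3 -m crank '-0.7 0.2 0 0 0 0;0 0 0 0 0 0'| grep force;python3 pl.py 2.0|head -1; done
```

```text
contact_force: [1.8, -1.4, -0.0]
t 14.43 tip [0.4869 0.09   0.0552] platter mm [43.4  3.4] F [ 1.8 -1.4 -0. ] Fpl [-2.  -1.1]
contact_force: [1.3, -1.4, -0.1]
t 14.68 tip [0.4866 0.0907 0.0552] platter mm [44.1  3.4] F [ 1.3 -1.4 -0.1] Fpl [-1.8 -0.6]
```

```bash
for i in 1; do python3 -m crank '-0.7 0.2 0 0 0 0;0 0 0 0 0 0'| grep force;python3 pl.py 2.0|head -1;python3 -m crank '-0.7 0.2 0 0 0 0;0 0 0 0 0 0'| grep force;python3 pl.py 2.0|head -1; done
```

```text
contact_force: [2.9, -2.6, -1.6]
t 14.93 tip [0.4865 0.0912 0.0552] platter mm [44.6  3.2] F [ 2.9 -2.6 -1.6] Fpl [-3.6 -1.5]
contact_force: [2.6, -3.9, -0.1]
t 15.18 tip [0.4865 0.0916 0.0553] platter mm [44.9  3.1] F [ 2.6 -3.9 -0.1] Fpl [-4.7 -0.7]
```

```bash
python3 -m crank '5.7 -1.8 0 0 0 0;0 0 -40 0 0 0;30 30 -30 0 0 0;30 30 0 0 0 0; 0 0 0 0 0 0'| grep -E "eef|force"; python3 - <<'E'
from ov import *
P=polys(.508,.052,2.0,.073,-.000,np.radians(0),np.radians(-13))
s=optics.read_camera("scene"); draw("scene",s,P[2:],260,185,350,245,8,"f2"); cv2.imwrite("pics/f3.png",s[:,:,::-1])
s=optics.read_camera("top"); draw("top",s,P[2:],245,140,345,240,7,"f1")
K,Rm,t=cal("scene")
for uv in [(300,80),(350,97),(450,122),(520,142),(590,163)]:
    d=Rm.T@np.linalg.solve(K,[*uv,1.]); o=-Rm.T@t; print(uv,(o+d*(.62-o[0])/d[0]).round(3))
E
python3 go.py
```

```text
eef_pos: [0.4337, 0.0194, 0.1969]
contact_force: [-0.3, -0.1, -1.4]
(300, 80) [0.62  0.191 0.522]
(350, 97) [ 0.62  -0.039  0.498]
(450, 122) [ 0.62  -0.406  0.484]
(520, 142) [ 0.62  -0.61   0.471]
(590, 163) [ 0.62  -0.783  0.456]
t 15.9 pos [0.435  0.0202 0.1969] yaw -83.55 tilt [-0.0015  0.002 ] F [ 0.93  0.72 -0.66] op 0.155
```

View pics/f1.png

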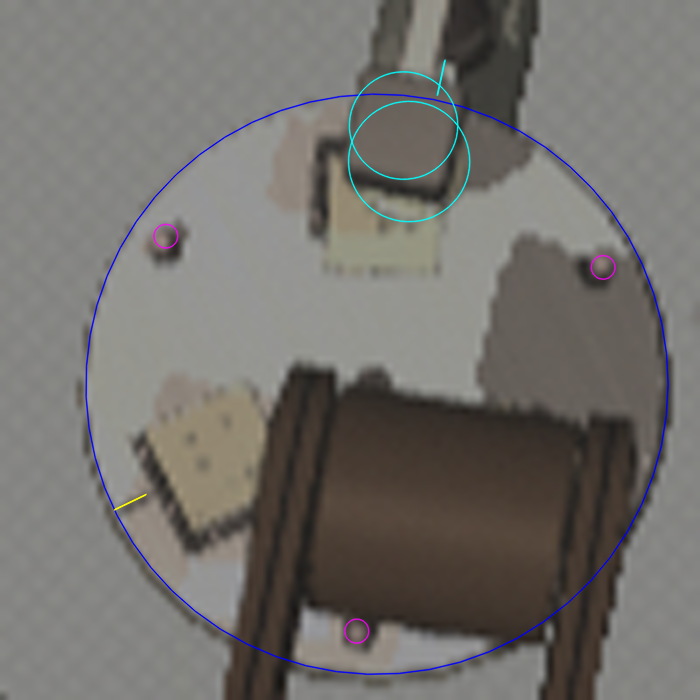

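View pics/f2.png

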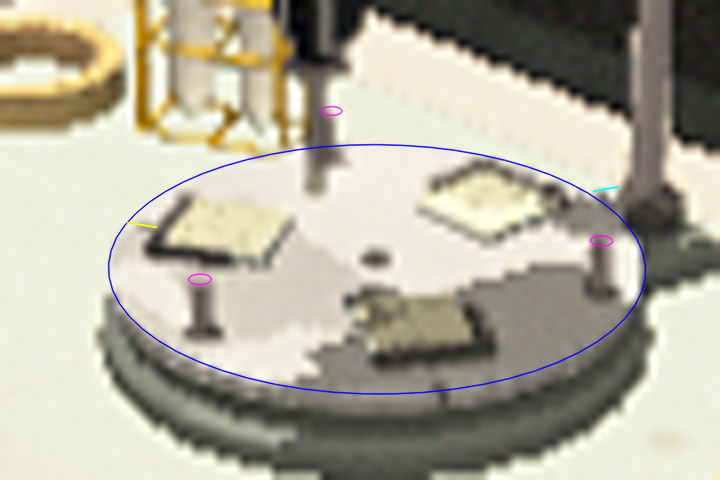

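View pics/f3.png

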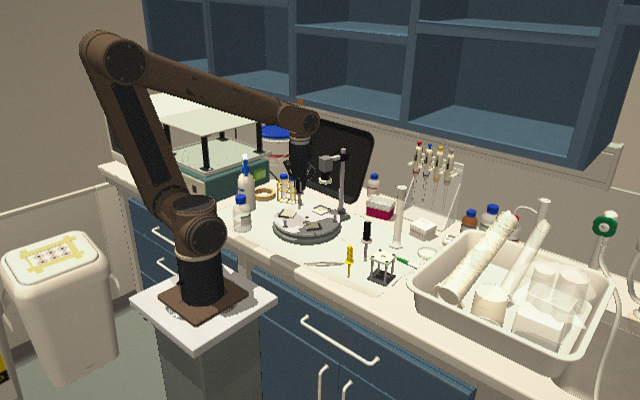

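The plate now sits in the corner in both views, at about (205,460) in the top crop. I'll check its seating more closely against the model outline.

```bash
python3 - <<'E'
from ov import *
t=optics.read_camera("top")
o=[]
for P in ([],polys(.508,.052,2.0,.073,0,0,np.radians(-13))[:1]+polys(.508,.052,2.0,.073,0,0,np.radians(-13))[2:5]):
    draw("top",t,P,255,190,290,225,11,"g"); o.append(cv2.imread("pics/g.png"))
cv2.imwrite("pics/g1.png",np.hstack(o))
E
```

```text
(no output)
```

View pics/g1.png

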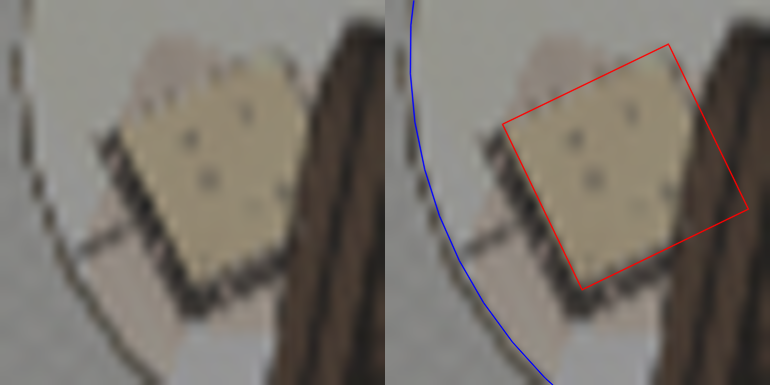

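The outline fits the plate tightly, so it is seated, with the station angle at about 114.6°. Now the turn of about −127°. Reach rules out working the near side in one go, so I'll use three pushes, staying clear of the camera:
1. post_3 by a little
2. post_2 across the right side
3. post_1 to finish

```bash
cat > arc.py <<'E'
# arc.py th0 th1 n : tip waypoints on radius 107 from th0 to th1 in n rows; first the shift to th0
import sys
from h import *
C=np.array([.508,.052]); off=np.array([-.0003,.0005])
s=readout.get_state(); Rm=R.from_quat(s['tcp_rot'])
x=Rm.as_matrix()[:,0]; th=np.arctan2(x[1],x[0]); X=np.array([np.cos(th),np.sin(th)]);Y=np.array([np.sin(th),-np.cos(th)])
t0,t1=np.radians(float(sys.argv[1])),np.radians(float(sys.argv[2])); n=int(sys.argv[3]); r=float(sys.argv[4]) if len(sys.argv)>4 else .107
P=lambda t:C+r*np.array([np.cos(t),np.sin(t)])
tip=s['eef_pos'][:2]+off; d=tip-C
print("t",round(s['time'],2),"tip",tip.round(4),"z",s['eef_pos'][2].round(4),"polar",round(np.hypot(*d)*1000,1),np.degrees(np.arctan2(d[1],d[0])).round(1),"F",s['contact_force'].round(1))
D=(P(t0)-tip)*1000; print("to start",(D@X).round(1),(D@Y).round(1))
T=np.linspace(t0,t1,n+1)
print("; ".join("%.1f %.1f"%tuple(np.array([X@(P(b)-P(a)),Y@(P(b)-P(a))])*1000) for a,b in zip(T[:-1],T[1:])))
E
python3 arc.py 62.6 46 8
```

```text
t 15.95 tip [0.435  0.0209] z 0.1969 polar 79.3 -156.9 F [0.4 0.  0.1]
to start -111.4 -135.7
2.2 -3.2; 2.3 -3.1; 2.4 -3.0; 2.6 -2.9; 2.7 -2.8; 2.8 -2.7; 2.9 -2.6; 2.9 -2.5
```

```bash
python3 -m crank '-28 -34 0 0 0 0;-28 -34 0 0 0 0;-28 -34 0 0 0 0;-27.5 -33.5 0 0 0 0;0 0 0 0 0 0'| grep -E "eef|force"; python3 -m crank '0 0 30 0 0 0;0 0 30 0 0 0;0 0 5 0 0 0;0 0 0 0 0 0'| grep -E "eef|force";python3 arc.py 62.6 46 8
```

```text
eef_pos: [0.5586, 0.1489, 0.196]
contact_force: [0.5, -0.1, -1.2]
eef_pos: [0.5574, 0.146, 0.1324]
contact_force: [0.0, 0.8, -0.0]
t 17.07 tip [0.5571 0.1465] z 0.1324 polar 106.5 62.5 F [ 0.   0.8 -0. ]
to start -0.4 -0.2
2.2 -3.2; 2.3 -3.1; 2.4 -3.0; 2.6 -2.9; 2.7 -2.8; 2.8 -2.7; 2.9 -2.6; 2.9 -2.5
```

```bash
python3 -m crank '2.2 -3.2 0 0 0 0;2.3 -3.1 0 0 0 0;2.4 -3 0 0 0 0;2.6 -2.9 0 0 0 0;2.7 -2.8 0 0 0 0'| grep -E "eef|force"; python3 -m crank '2.8 -2.7 0 0 0 0;2.9 -2.6 0 0 0 0;1.5 -1.2 0 0 0 0;0 0 0 0 0 0'| grep -E "eef|force";python3 arc.py 53 46 2
```

```text
eef_pos: [0.5741, 0.1354, 0.1324]
contact_force: [-0.8, 1.3, 0.3]
eef_pos: [0.5814, 0.1289, 0.1323]
contact_force: [-0.3, -0.3, -1.1]
t 18.2 tip [0.5811 0.1294] z 0.1323 polar 106.5 46.6 F [-0.3 -0.3 -1.1]
to start -9.0 7.8
4.6 -4.6; 4.9 -4.3
```

```bash
python3 -m crank '-3 3 0 0 0 0;0 0 -30 0 0 0;0 10 -30 0 0 0;10 40 0 0 0 0;20 45 0 0 0 0'| grep -E "eef|force"; python3 -m crank '30 45 0 0 0 0; 0 0 0 0 0 0'| grep eef; python3 - <<'E'
from ov import *
a=np.radians(101.8)
P=polys(.508,.052,a,.073,-.000,np.radians(0),np.radians(-13))
s=optics.read_camera("top"); draw("top",s,P[2:],245,140,345,240,7,"i1")
E
python3 arc.py -70 -70 1
```

```text
eef_pos: [0.4864, 0.0912, 0.1931]
contact_force: [0.2, 0.1, 0.2]
eef_pos: [0.4429, 0.0554, 0.1915]
t 19.12 tip [0.4444 0.0564] z 0.1924 polar 63.7 176.0 F [ 0.8  0.9 -1. ]
to start 115.5 -87.8
0.0 0.0
```

View pics/i1.png

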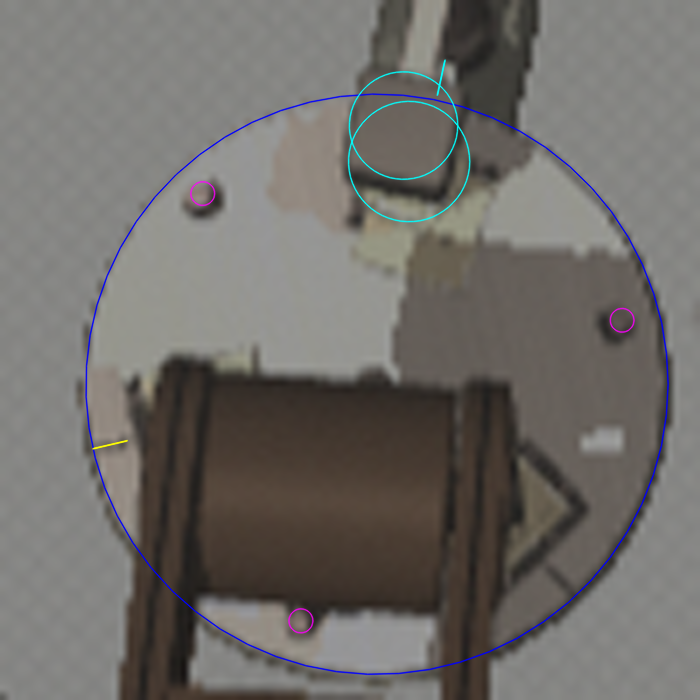

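The picture matches the predicted angle of about 102°. The posts are where the overlay puts them, at about (202,193) and (621,320) in the crop. On to post_2.

```bash
python3 -m crank '29 -22 0 0 0 0;29 -22 0 0 0 0;29 -22 0 0 0 0;28.5 -22 0 0 0 0;0 0 30 0 0 0'| grep -E "eef|force"; python3 -m crank '0 0 28 0 0 0;0 0 2 0 0 0;0 0 0 0 0 0'| grep -E "eef|force";python3 arc.py -70 -135 26
```

```text
eef_pos: [0.5514, -0.0505, 0.1654]
contact_force: [0.2, 0.8, -0.9]
eef_pos: [0.5473, -0.0483, 0.1332]
contact_force: [1.0, 0.4, -0.4]
t 20.12 tip [ 0.547  -0.0478] z 0.1332 polar 107.1 -68.7 F [ 1.   0.4 -0.4]
to start 0.5 2.4
1.0 4.6; 0.8 4.6; 0.6 4.6; 0.4 4.7; 0.2 4.7; -0.0 4.7; -0.2 4.7; -0.4 4.6; -0.6 4.6; -0.8 4.6; -1.0 4.6; -1.2 4.5; -1.4 4.4; -1.6 4.4; -1.8 4.3; -2.0 4.2; -2.2 4.1; -2.4 4.0; -2.5 3.9; -2.7 3.8; -2.9 3.7; -3.0 3.6; -3.2 3.4; -3.3 3.3; -3.5 3.1; -3.6 3.0
```

```bash
python3 -m crank '0.5 2.4 1 0 0 0;1 4.6 0 0 0 0;0.8 4.6 0 0 0 0;0.6 4.6 0 0 0 0;0.4 4.7 0 0 0 0'| grep -E "force"; python3 -m crank '0.2 4.7 0 0 0 0;0 4.7 0 0 0 0;-0.2 4.7 0 0 0 0;-0.4 4.6 0 0 0 0;-0.6 4.6 0 0 0 0'| grep -E "force"; python3 -m crank '-0.8 4.6 0 0 0 0;-1 4.6 0 0 0 0;-1.2 4.5 0 0 0 0;-1.4 4.4 0 0 0 0;-1.6 4.4 0 0 0 0'| grep -E "force"; python3 arc.py -105 -135 11
```

```text
contact_force: [0.2, 0.5, -0.8]
contact_force: [0.4, 0.4, -0.5]
contact_force: [0.1, -0.4, 0.2]
t 22.0 tip [ 0.4789 -0.0519] z 0.1314 polar 107.9 -105.7 F [ 0.1 -0.4  0.2]
to start -0.3 -1.5
-2.0 4.7; -2.2 4.6; -2.4 4.5; -2.6 4.4; -2.8 4.2; -3.0 4.1; -3.2 3.9; -3.4 3.8; -3.6 3.6; -3.8 3.4; -3.9 3.3
```

```bash
python3 -m crank '-2.2 4.5 0 0 0 0;-2.4 4.5 0 0 0 0;-2.6 4.4 0 0 0 0;-2.8 4.2 0 0 0 0;-3 4.1 0 0 0 0'| grep -E "force"; python3 -m crank '-3.2 3.9 0 0 0 0;-3.4 3.8 0 0 0 0;-3.6 3.6 0 0 0 0;-2.5 2.3 0 0 0 0;-1 0.8 0 0 0 0'| grep -E "force";  python3 arc.py -135 -138 1
```

```text
contact_force: [0.5, 0.3, -0.5]
contact_force: [2.1, -0.3, -1.7]
t 23.25 tip [ 0.44   -0.0294] z 0.1313 polar 106.1 -129.9 F [ 2.1 -0.3 -1.7]
to start -6.5 6.9
-4.5 3.4
```

```bash
python3 -m crank '3 -3 0 0 0 0;0 0 -30 0 0 0;-10 0 -30 0 0 0;-40 0 0 0 0 0;-40 -4 0 0 0 0'| grep -E "force"; python3 -m crank '-40 -10 0 0 0 0; -20 0 0 0 0 0;0 0 0 0 0 0'| grep eef; python3 - <<'E'
from ov import *
a=np.radians(45.3)
P=polys(.508,.052,a,.073,-.000,np.radians(0),np.radians(-13))
s=optics.read_camera("top"); draw("top",s,P[2:],245,140,345,240,7,"j1")
s=optics.read_camera("scene"); draw("scene",s,P[2:],260,185,350,245,8,"j2")
E
python3 arc.py 114 106 2
```

```text
contact_force: [-0.5, 0.3, -1.1]
eef_pos: [0.4405, 0.1189, 0.1911]
t 24.35 tip [0.4404 0.1182] z 0.1911 polar 94.6 135.6 F [-0.4  0.1 -0.1]
to start -28.6 -27.5
-2.0 -7.2; -1.5 -7.3
```

View pics/j1.png

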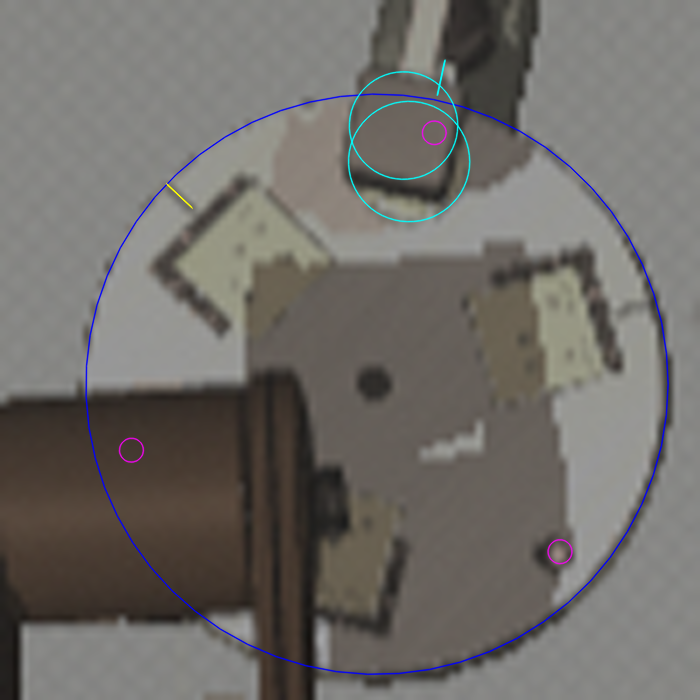

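View pics/j2.png

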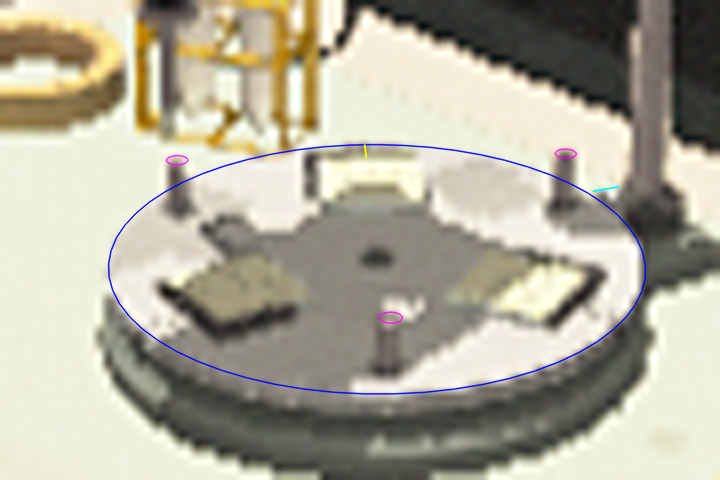

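Angle 45° is confirmed and the plates are seated. Now the final push on post_1.

```bash
python3 -m crank '-28.6 -27.5 0 0 0 0;0 0 30 0 0 0;0 0 30 0 0 0;0 0 0 0 0 0'| grep -E "eef|force"; python3 arc.py 114 54 24
```

```text
eef_pos: [0.4629, 0.1483, 0.1287]
contact_force: [-0.2, -0.3, -0.3]
t 24.85 tip [0.4626 0.1488] z 0.1287 polar 106.9 115.1 F [-0.2 -0.3 -0.3]
to start -0.7 -2.0
-1.3 -4.5; -1.1 -4.5; -0.9 -4.6; -0.7 -4.6; -0.5 -4.6; -0.3 -4.7; -0.1 -4.7; 0.1 -4.7; 0.3 -4.7; 0.5 -4.6; 0.7 -4.6; 0.9 -4.6; 1.1 -4.5; 1.3 -4.5; 1.5 -4.4; 1.7 -4.4; 1.9 -4.3; 2.1 -4.2; 2.2 -4.1; 2.4 -4.0; 2.6 -3.9; 2.8 -3.8; 2.9 -3.6; 3.1 -3.5
```

```bash
python3 -m crank '-1.3 -4.5 -1 0 0 0;-1.1 -4.5 0 0 0 0;-0.9 -4.6 0 0 0 0;-0.7 -4.6 0 0 0 0;-0.5 -4.6 0 0 0 0'| grep -E "force"; python3 -m crank '-0.3 -4.7 0 0 0 0;-0.1 -4.7 0 0 0 0;0.1 -4.7 0 0 0 0;0.3 -4.7 0 0 0 0;0.5 -4.6 0 0 0 0'| grep -E "force"; python3 -m crank '0.7 -4.6 0 0 0 0;0.9 -4.6 0 0 0 0;1.1 -4.5 0 0 0 0;1.3 -4.5 0 0 0 0;1.5 -4.4 0 0 0 0'| grep -E "force"; python3 arc.py 74 57 7
```

```text
contact_force: [-0.6, -0.7, -0.3]
contact_force: [-1.0, -1.1, 0.4]
contact_force: [0.2, 0.2, -0.9]
t 26.73 tip [0.5333 0.1563] z 0.1323 polar 107.4 76.4 F [ 0.2  0.2 -0.9]
to start 1.9 -4.0
1.8 -4.2; 2.0 -4.1; 2.2 -4.0; 2.3 -3.9; 2.5 -3.8; 2.7 -3.7; 2.8 -3.6
```

```bash
python3 -m crank '1.9 -4.2 0 0 0 0;1.9 -4.2 0 0 0 0;2.1 -4.1 0 0 0 0;2.3 -4 0 0 0 0;2.4 -3.8 0 0 0 0'| grep -E "force"; python3 -m crank '1.8 -2.5 0 0 0 0;1 -1.3 0 0 0 0;0 0 0 0 0 0'| grep -E "force"; python3 - <<'E'
from ov import *
a=np.radians(-5)
P=polys(.508,.052,a,.073,-.000,np.radians(0),np.radians(-13))
s=optics.read_camera("top"); draw("top",s,[],245,130,345,240,7,"k1")
s=optics.read_camera("scene"); draw("scene",s,[P[2],P[7]],290,185,355,235,11,"k2")
E
python3 arc.py 57 51.8 4
```

```text
contact_force: [-1.8, 0.9, -0.5]
contact_force: [0.1, -0.3, -0.8]
t 27.82 tip [0.5588 0.1457] z 0.1325 polar 106.6 61.6 F [ 0.5 -0.2 -0.3]
to start 4.8 -7.0
1.6 -1.9; 1.6 -1.8; 1.6 -1.8; 1.7 -1.7
```

View pics/k1.png

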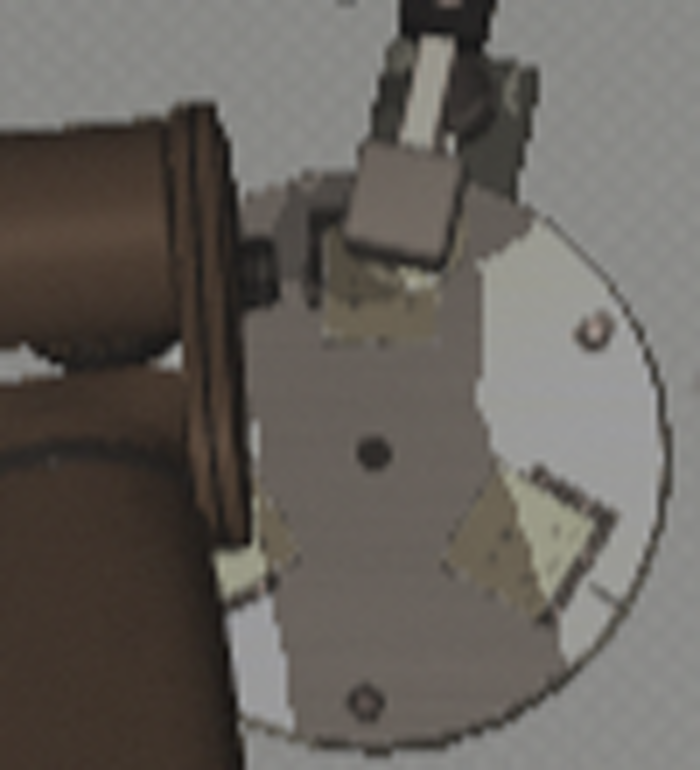

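View pics/k2.png

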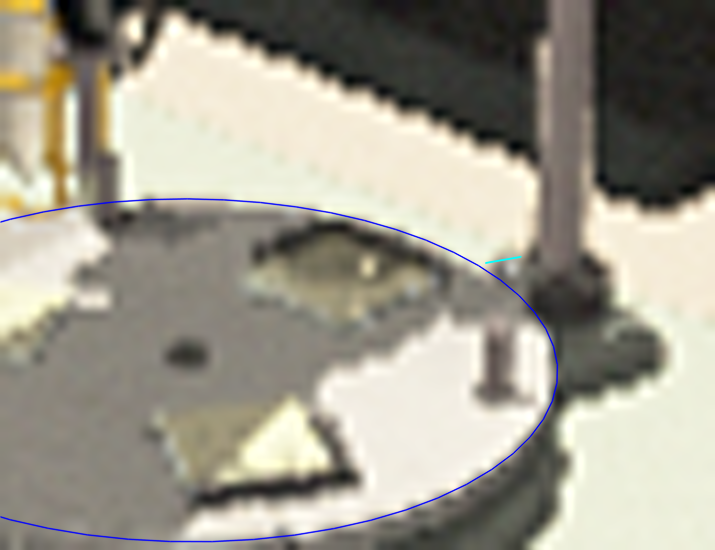

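```bash
python3 - <<'E'
from ov import *
g=lambda x,y:np.array([245+(x+.5)/7-.5,130+(y+.5)/7-.5])
C=np.array([.508,.052])
for xy,k in [((594,330),-60),((366,702),180)]:
    w=back("top",g(*xy),.08); d=w[:2]-C; print(w.round(4),np.hypot(*d).round(4),"a=",(np.degrees(np.arctan2(d[1],d[0]))-k)%360)
for k,xy in ((-120,(622,605)),):
    w=back("top",g(*xy),.052); d=w[:2]-C; print(np.hypot(*d).round(4),"a=",(np.degrees(np.arctan2(d[1],d[0]))-k)%360)
def P(psi,r,z): p=np.radians(psi); return np.r_[C+r*np.array([np.cos(p),np.sin(p)]),z]
for psi in (-11,-12,-13,-14,-15):
    print(psi,"scene col z.15",proj("scene",P(psi,.16,.15)).round(2),"z.05",proj("scene",P(psi,.16,.05)).round(2),"ring",proj("scene",P(psi,.08,.178)).round(2),"top: col",proj("top",P(psi,.16,.292)).round(2),"boom.12",proj("top",P(psi,.12,.27)).round(2),"house",proj("top",P(psi,.08,.275)).round(2))
im=cv2.imread("pics/f3.png"); cv2.imwrite("pics/l.png",cv2.resize(im[130:230,300:370],None,fx=8,fy=8,interpolation=cv2.INTER_CUBIC)[:600])
im=cv2.imread("pics/top0.png"); cv2.imwrite("pics/l2.png",cv2.resize(im[118:180,280:340],None,fx=9,fy=9,interpolation=cv2.INTER_CUBIC))
E
```

```text
[ 0.5555 -0.0417  0.08  ] 0.1051 a= 356.9041772162558
[0.4008 0.058  0.08  ] 0.1074 a= 356.7887621641527
0.124 a= 356.65371202946005
-11 scene col z.15 [340.33 183.13] z.05 [339.35 206.49] ring [324.23 181.17] top: col [306.22 125.74] boom.12 [303.75 142.47] house [301.09 157.23]
-12 scene col z.15 [340.8  183.37] z.05 [339.81 206.74] ring [324.46 181.29] top: col [307.29 125.93] boom.12 [304.54 142.61] house [301.62 157.33]
-13 scene col z.15 [341.26 183.61] z.05 [340.26 207.  ] ring [324.69 181.41] top: col [308.36 126.14] boom.12 [305.33 142.77] house [302.15 157.43]
-14 scene col z.15 [341.71 183.85] z.05 [340.69 207.27] ring [324.91 181.54] top: col [309.43 126.37] boom.12 [306.12 142.94] house [302.68 157.54]
-15 scene col z.15 [342.15 184.09] z.05 [341.12 207.53] ring [325.13 181.66] top: col [310.49 126.62] boom.12 [306.9  143.12] house [303.21 157.67]
```

View pics/l.png

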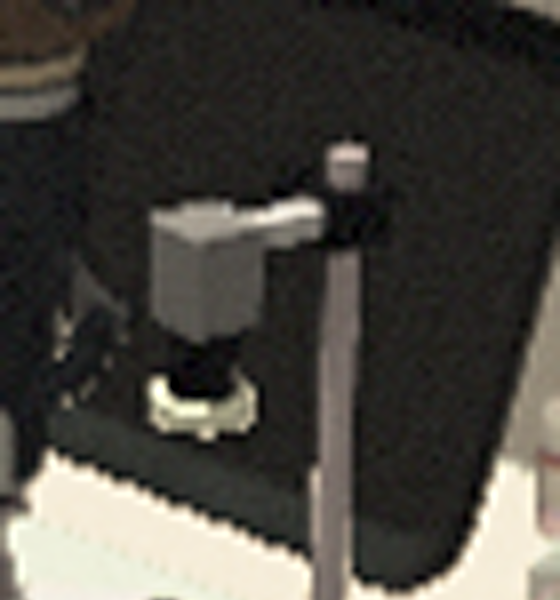

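View pics/l2.png

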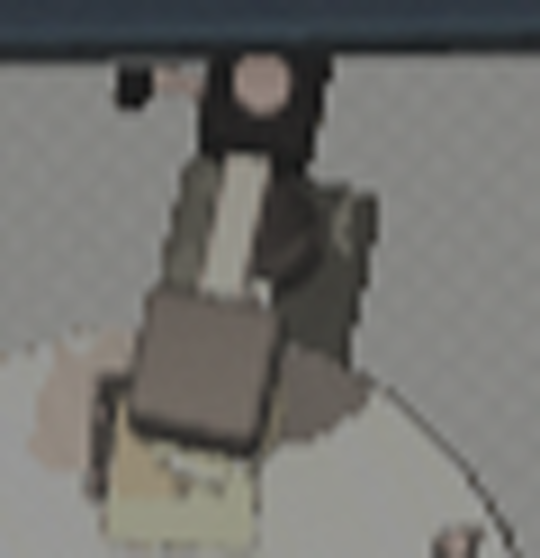

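The station line is at −3.2° and the pointer at about −13.7°. That leaves 10.5° of push, finishing with the pick at polar angle of about 51°.

```bash
python3 arc.py 61.6 51.6 8; 
```

```text
t 27.82 tip [0.5588 0.1457] z 0.1325 polar 106.6 61.6 F [ 0.5 -0.2 -0.3]
to start -0.4 -0.2
1.4 -1.9; 1.4 -1.9; 1.4 -1.8; 1.5 -1.8; 1.5 -1.8; 1.6 -1.7; 1.6 -1.7; 1.6 -1.7
```

```bash
python3 -m crank '1.4 -1.9 0 0 0 0;1.4 -1.9 0 0 0 0;1.4 -1.8 0 0 0 0;1.5 -1.8 0 0 0 0;1.5 -1.8 0 0 0 0'| grep -E "force"; python3 -m crank '1.6 -1.7 0 0 0 0;1.2 -1.3 0 0 0 0;0.9 -1 0 0 0 0;0 0 0 0 0 0;0 0 0 0 0 0'| grep -E "force"; python3 arc.py 51.5 50 1;  python3 - <<'E'
from ov import *
s=optics.read_camera("top"); draw("top",s,[],245,130,345,240,7,"m1")
s=optics.read_camera("scene"); draw("scene",s,[],310,195,350,225,18,"m2")
E
```

```text
contact_force: [-1.5, -0.6, -0.4]
contact_force: [-0.3, 1.2, -0.9]
t 29.07 tip [0.573  0.1365] z 0.1324 polar 106.6 52.4 F [-0.3  1.2 -0.9]
to start 0.9 -1.5
2.0 -2.0
```

View pics/m1.png

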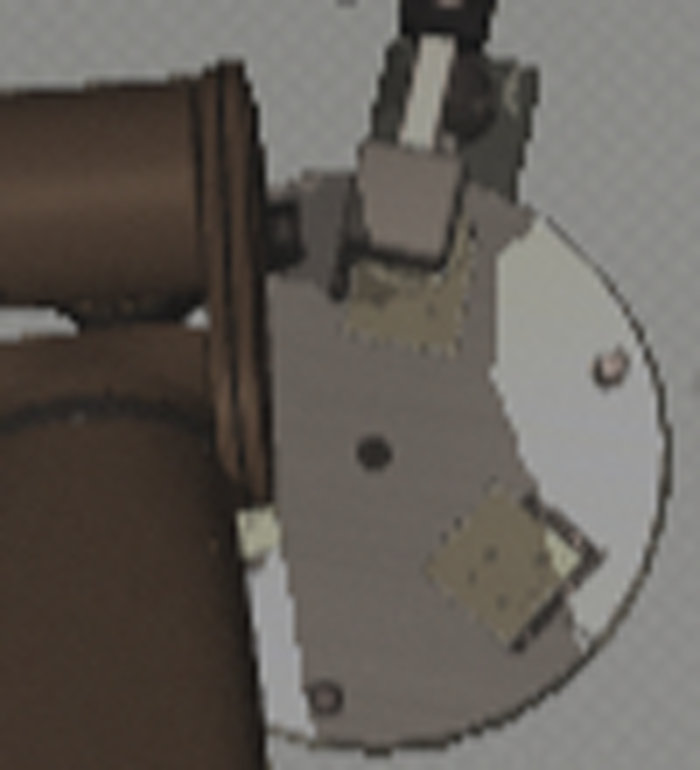

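View pics/m2.png

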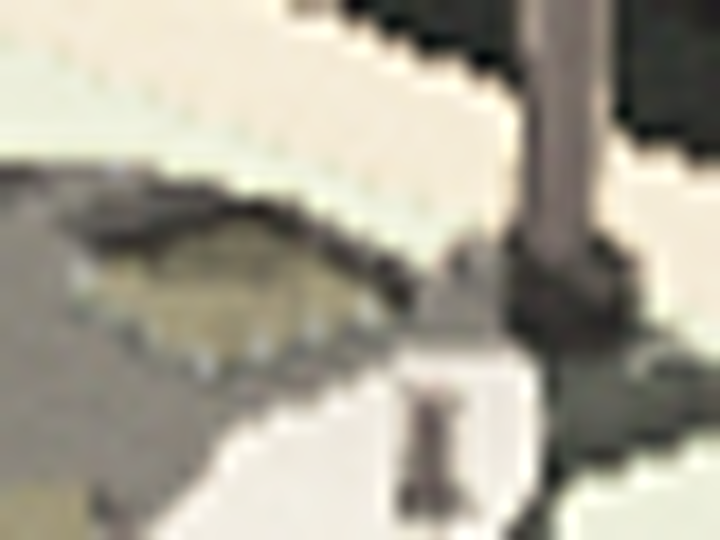

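```bash
python3 - <<'E'
from ov import *
g=lambda x,y:np.array([245+(x+.5)/7-.5,130+(y+.5)/7-.5])
C=np.array([.508,.052])
for xy,k,z in [((610,367),-60,.08),((325,697),180,.08),((588,648),-120,.052)]:
    d=back("top",g(*xy),z)[:2]-C; print(np.hypot(*d).round(4),"a=",(np.degrees(np.arctan2(d[1],d[0]))-k)%360-360)
E
```

```text
0.105 a= -12.441102296326164
0.1072 a= -12.475807168181404
0.1236 a= -14.239441023172162
```

```bash
python3 -m crank '0.8 -0.8 0 0 0 0;0.7 -0.7 0 0 0 0;0 0 0 0 0 0'| grep -E "force"; python3 arc.py 51.5 50 1; python3 -m crank '-3 3 0 0 0 0;0 0 -30 0 0 0;0 10 -30 0 0 0;10 40 0 0 0 0;20 45 0 0 0 0'| grep -E "eef|force"; python3 -m crank '50 40 0 0 0 0; 60 0 0 0 0 0; 60 0 -10 0 0 0; 60 0 -25 0 0 0;0 0 -30 0 0 0'| grep eef; python3 - <<'E'
from ov import *
a=np.radians(-13.6)
P=polys(.508,.052,a,.073,-.000,np.radians(0),np.radians(-13.7))
s=optics.read_camera("top"); cv2.imwrite("pics/n0.png",s[:,:,::-1]); draw("top",s,[P[k] for k in (0,2,3,4,5)],250,140,340,240,7,"n1")
s=optics.read_camera("scene"); cv2.imwrite("pics/n00.png",s[:,:,::-1]); draw("scene",s,[P[0],P[6],P[7]],300,195,350,225,15,"n2")
E
```

```text
contact_force: [-0.3, 0.4, -0.7]
t 29.55 tip [0.5746 0.1351] z 0.1324 polar 106.5 51.3 F [-0.3  0.4 -0.7]
to start -0.6 -0.1
2.0 -2.0
eef_pos: [0.4801, 0.0966, 0.1931]
contact_force: [0.5, -0.0, -0.2]
eef_pos: [0.467, -0.1363, 0.2567]
```

View pics/n1.png

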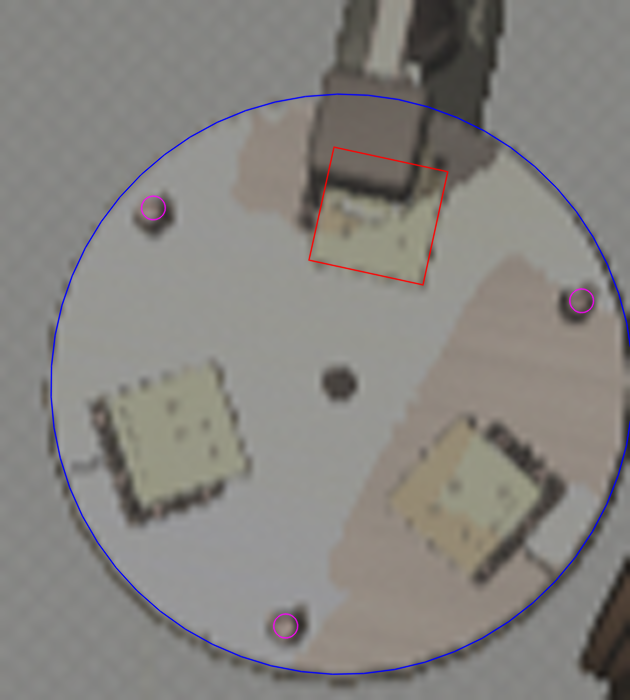

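View pics/n2.png

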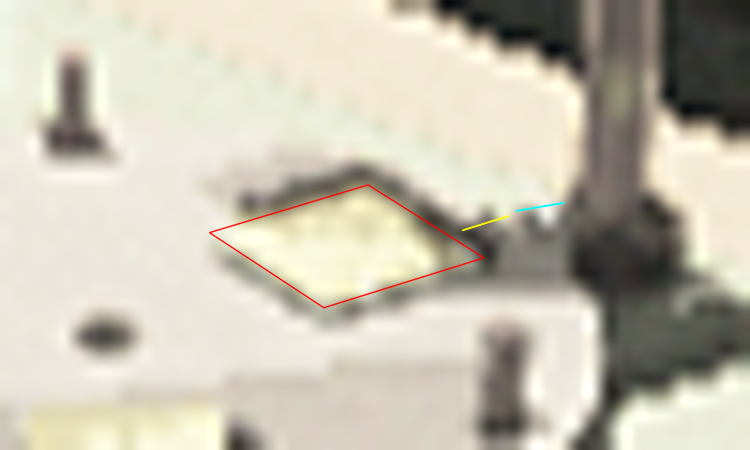

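```bash
python3 - <<'E'
from ov import *
s=cv2.imread("pics/n00.png")[:,:,::-1]; draw("scene",s,[],320,198,346,218,28,"q")
s=optics.read_camera("scene"); 
for k in("station_line","index_pointer","post_1","plate_loose"):
    print(k,[(px(d).round(1).tolist(),round(d['p'],2)) for d in optics.recognise("scene",k)][:6])
s=optics.read_camera("top"); 
for k in("station_line","index_pointer","post_1","plate_loose"):
    print(k,[(px(d).round(1).tolist(),round(d['p'],2)) for d in optics.recognise("top",k)][:6])
C=np.array([.508,.052])
def P(psi,r,z): p=np.radians(psi); return np.r_[C+r*np.array([np.cos(p),np.sin(p)]),z]
for a in (-11,-13,-15): print(a,"tip",proj("scene",P(a,.127,.053)),"line",proj("scene",P(a,.118,.052)),"ptr post",proj("scene",P(a,.138,.051)))
E
```

```text
station_line [([304.9, 224.4], 0.76)]
index_pointer [([319.9, 237.3], 0.62)]
post_1 [([302.8, 221.9], 0.76), ([323.8, 212.1], 0.33)]
plate_loose [([321.1, 211.3], 0.52), ([302.3, 224.9], 0.22)]
station_line [([297.1, 193.3], 0.59), ([432.9, 143.9], 0.56)]
index_pointer [([308.4, 145.1], 0.86), ([177.7, 174.0], 0.73)]
post_1 [([297.7, 192.1], 0.82)]
plate_loose [([304.5, 173.2], 0.61)]
-11 tip [332.91866141 207.99764576] line [331.12431618 208.83510266] ptr post [335.07133999 207.71957103]
-13 tip [333.63112988 208.41447822] line [331.78497808 209.22476448] ptr post [335.84670726 208.1702309 ]
-15 tip [334.31460575 208.84277312] line [332.41838097 209.62504603] ptr post [336.59104765 208.63342031]
```

View pics/q.png

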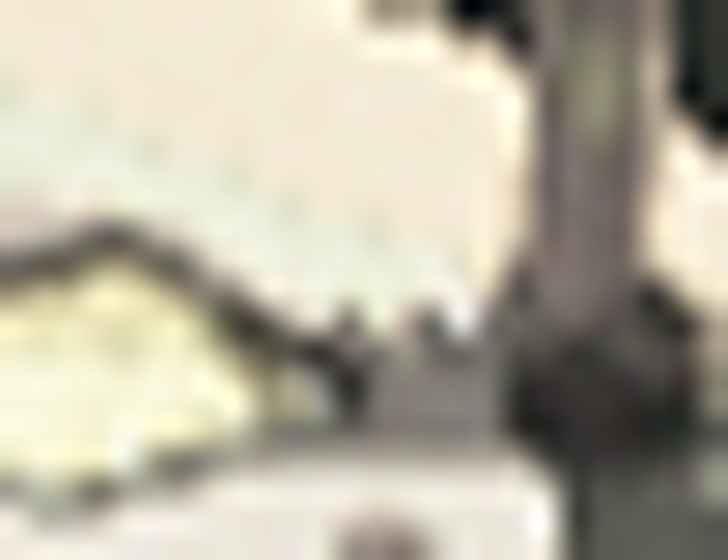

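```bash
python3 - <<'E'
from ov import *
o=[]
for f in ("scene0","f3","n00"):
    s=cv2.imread(f"pics/{f}.png")[:,:,::-1]; draw("scene",s,[],326,200,346,216,19,"q0"); o.append(cv2.imread("pics/q0.png"))
cv2.imwrite("pics/q3.png",np.vstack([np.hstack(o[:2]),np.hstack([o[2],o[2]*0])]))
E
```

```text
(no output)
```

View pics/q3.png

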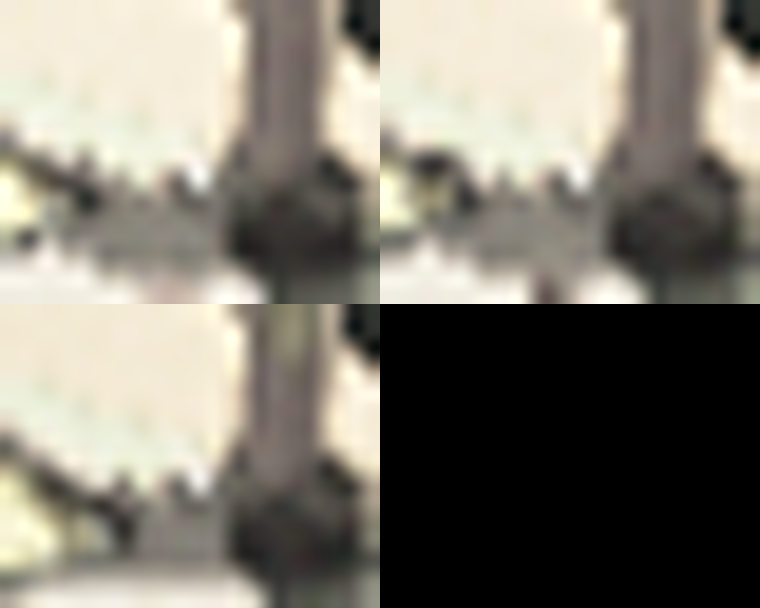

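```bash
python3 - <<'E'
from ov import *
C=np.array([.508,.052])
def P(psi,r,z): p=np.radians(psi); return np.r_[C+r*np.array([np.cos(p),np.sin(p)]),z]
for psi in (-11,-13,-15,-17): print(psi,[((proj("top",P(psi,r,z))-[280,118]+.5)*9).round(0) for r,z in ((.16,.03),(.16,.06),(.138,.051),(.127,.053),(.16,.01),(.16,.292))])
s=cv2.imread("pics/n0.png")[:,:,::-1]; draw("top",s,[],285,118,335,168,14,"r1")
E
```

```text
-11 [array([252., 234.]), array([251., 219.]), array([240., 287.]), array([234., 318.]), array([253., 244.]), array([240.,  74.])]
-13 [array([268., 237.]), array([267., 222.]), array([254., 290.]), array([247., 321.]), array([268., 247.]), array([260.,  78.])]
-15 [array([284., 241.]), array([283., 225.]), array([268., 293.]), array([260., 323.]), array([284., 251.]), array([279.,  82.])]
-17 [array([300., 245.]), array([300., 229.]), array([282., 296.]), array([273., 327.]), array([300., 255.]), array([298.,  87.])]
```

View pics/r1.png

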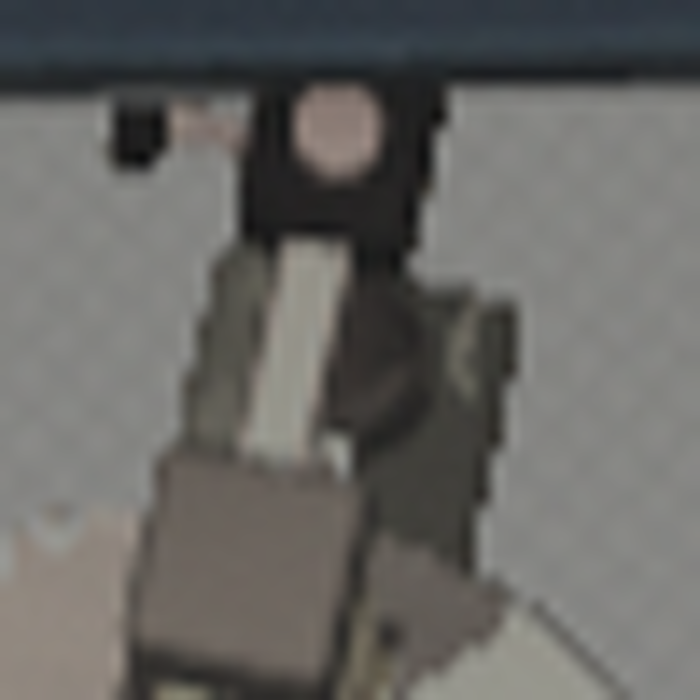

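The pointer estimates cluster around −13.4°, and the line is at about −13.5°. The plates sit in their corners. Now I'll carry the pick back.

```bash
python3 -m crank '0 0 0 0 0 0'|grep time; python3 go.py .4338 -.3355 .262 -83.5 4
```

```text
time: 31.52
t 31.52 pos [ 0.4674 -0.1326  0.2561] yaw -83.46 tilt [-0.0003  0.0001] F [-0.66 -0.15  0.15] op 0.151
delta mm [197.8  56.5  -5.9] rot [0.0003 0.0002 0.0007] | per row /4 [49.44 14.13 -1.47] [0.0001 0.     0.0002]
```

```bash
python3 -m crank '0 0 -6 0 0 0;50 14 0 0 0 0;50 14 0 0 0 0;50 14 0 0 0 0;30 9 0 0 0 0'|grep eef; python3 -m crank '17.8 5.5 0 0 0 0;0 0 0 0 0 0;0 0 0 0 0 0'|grep eef;  python3 go.py .4338 -.3355 .185 -83.5 3
```

```text
eef_pos: [0.4367, -0.3198, 0.263]
eef_pos: [0.434, -0.3347, 0.2624]
t 32.52 pos [ 0.434  -0.3347  0.2624] yaw -83.43 tilt [0.0001 0.0006] F [ 0.82 -0.09 -0.6 ] op 0.152
delta mm [ 0.8  0.3 77.4] rot [-0.0001  0.0006  0.0013] | per row /3 [ 0.28  0.11 25.79] [-0.      0.0002  0.0004]
```

```bash
python3 -m crank '0.5 0.2 40 0 0 0;0 0 40 0 0 0;0 0 17 0 0 0;0 0 0 0 0 0;0 0 0 0 0 0'|grep eef; python3 go.py .4338 -.3355 .165 -83.5 1; python3 - <<'E'
from ov import *
s=optics.read_camera("scene"); draw("scene",s,[],350,200,410,290,7,"u1")
E
```

```text
eef_pos: [0.4346, -0.3369, 0.1674]
t 33.15 pos [ 0.4346 -0.3369  0.1674] yaw -83.45 tilt [ 0.0023 -0.0025] F [0.78 0.19 0.28] op 0.151
delta mm [-1.5  0.7  2.4] rot [-0.002  -0.0027  0.0009] | per row /1 [-1.47  0.69  2.41] [-0.002  -0.0027  0.0009]
```

View pics/u1.png

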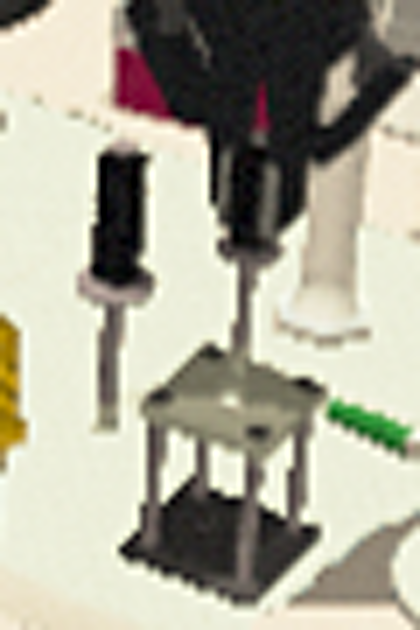

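```bash
python3 -m crank '0 0 0 0 0 0;0 0 0 0 0 0;0 0 0 0 0 0'|grep eef; python3 go.py .4338 -.3355 .165 -83.5 1; python3 - <<'E'
from ov import *
s=optics.read_camera("scene"); draw("scene",s,[],365,240,405,270,18,"u2")
p=readout.get_state()['eef_pos']; print(p.round(4),((proj("scene",p+[-.0003,.0005,-.0723])-[365,240]+.5)*18).round(0),((proj("scene",[.4333,-.3348,.083])-[365,240]+.5)*18).round(0))
E
```

```text
eef_pos: [0.4337, -0.3364, 0.1657]
t 33.58 pos [ 0.4337 -0.3364  0.1657] yaw -83.49 tilt [ 0.0003 -0.0004] F [-0.87  0.3  -0.86] op 0.152
delta mm [-0.9 -0.2  0.7] rot [-0.0003 -0.0004  0.0002] | per row /1 [-0.87 -0.23  0.67] [-0.0003 -0.0004  0.0002]
[ 0.4336 -0.3363  0.1656] [341. 246.] [331. 295.]
```

View pics/u2.png

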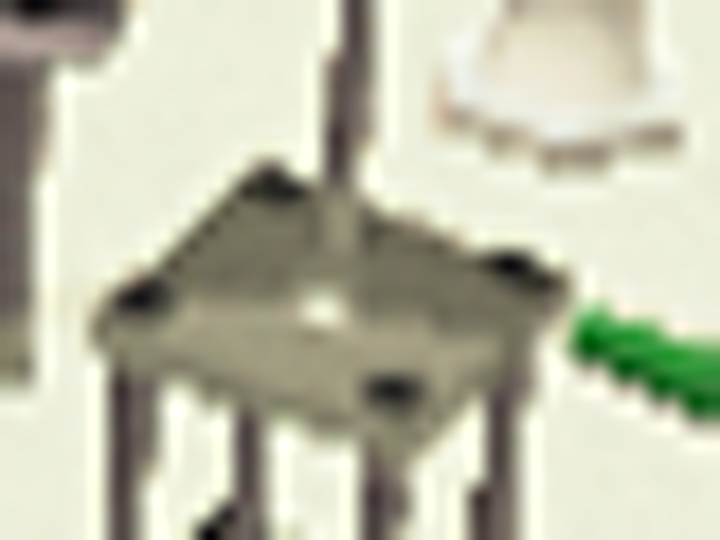

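The tip lines up with the hole to about 1 mm. Lowering it in.

```bash
python3 -m crank '-1.2 0 0 0 0 0;0 0 10 0 0 0;0 0 10 0 0 0;0 0 10 0 0 0;0 0 0 0 0 0'|grep -E "eef|force"; python3 go.py .4338 -.3355 .097 -83.5 1
```

```text
eef_pos: [0.4328, -0.3343, 0.1337]
contact_force: [1.4, -0.8, -0.9]
t 34.25 pos [ 0.4328 -0.3343  0.1337] yaw -83.48 tilt [-0.0021  0.0023] F [ 1.38 -0.81 -0.85] op 0.148
delta mm [ 1.4 -0.9 36.7] rot [0.0018 0.0025 0.0003] | per row /1 [ 1.38 -0.94 36.65] [0.0018 0.0025 0.0003]
```

```bash
python3 -m crank '0.4 0 12 0 0 0;0 0 12 0 0 0;0 0 8 0 0 0;0 0 0 0 0 0;0 0 0 0 0 0'|grep -E "eef|force"; python3 go.py .4338 -.3355 .097 -83.5 1
```

```text
eef_pos: [0.4337, -0.3356, 0.1036]
contact_force: [0.1, 0.4, -0.1]
t 34.88 pos [ 0.4337 -0.3356  0.1036] yaw -83.48 tilt [ 0.0003 -0.0003] F [ 0.07  0.39 -0.07] op 0.152
delta mm [-0.1 -0.1  6.6] rot [-0.0003 -0.0003  0.0003] | per row /1 [-0.11 -0.13  6.58] [-0.0003 -0.0003  0.0003]
```

```bash
python3 -m crank '0 0 6 0 0 0;0 0 0 0 0 0;0 0 0 0 0 0'|grep -E "eef|force"; python3 -m crank '0 0 1 0 0 0;0 0 0 0 0 0;0 0 0 0 0 0'|grep -E "eef|force";python3 -m crank '0 0 1 0 0 0;0 0 0 0 0 0;0 0 0 0 0 0'|grep -E "eef|force"
```

```text
eef_pos: [0.4335, -0.3354, 0.0974]
contact_force: [0.1, -0.2, -0.7]
eef_pos: [0.4335, -0.3355, 0.0964]
contact_force: [0.3, -0.5, -1.1]
eef_pos: [0.4336, -0.3355, 0.0955]
contact_force: [-0.1, 0.6, -0.2]
```

```bash
python3 -m crank '0 0 0 0 0 0;0 0 0 0 0 0;0 0 0 0 0 0;0 0 0 0 0 0' 0.1|grep -E "eef|force|open"; python3 -m crank '0 0 -15 0 0 0;0 0 -40 0 0 0;0 0 -50 0 0 0;0 0 -40 0 0 0;0 0 0 0 0 0'|grep -E "eef|force|open"; python3 -m crank '0 40 0 0 0 0;0 40 0 0 0 0;0 0 0 0 0 0'|grep eef; python3 - <<'E'
from ov import *
P=[(sq(.4333,-.3348,np.radians(6.5),.007,.139),(0,255,0))]
s=optics.read_camera("scene"); draw("scene",s,P,350,215,410,290,8,"v1")
P2=polys(.508,.052,np.radians(-13.6),.073,-.000,0,np.radians(-13.4))
draw("scene",s,P2[:1]+P2[4:6],265,190,350,245,9,"v3")
s=optics.read_camera("top"); draw("top",s,[],250,130,340,240,7,"v2")
E
```

```text
eef_pos: [0.4335, -0.3355, 0.0953]
contact_force: [0.1, 1.0, -0.1]
opening: 0.553
eef_pos: [0.4353, -0.3373, 0.2466]
contact_force: [0.0, 0.4, -0.2]
opening: 0.551
eef_pos: [0.3522, -0.3442, 0.2395]
```

View pics/v1.png

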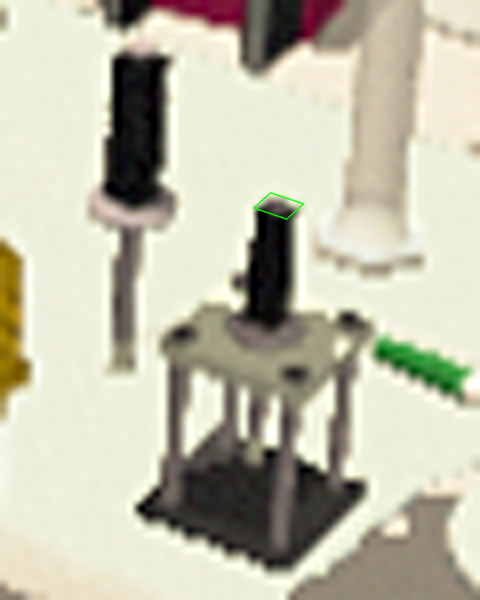

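View pics/v2.png

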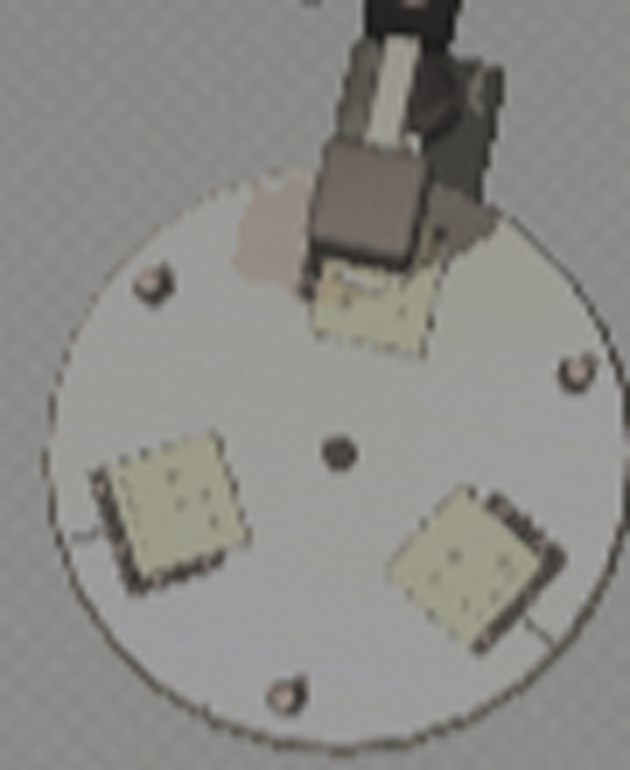

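View pics/v3.png

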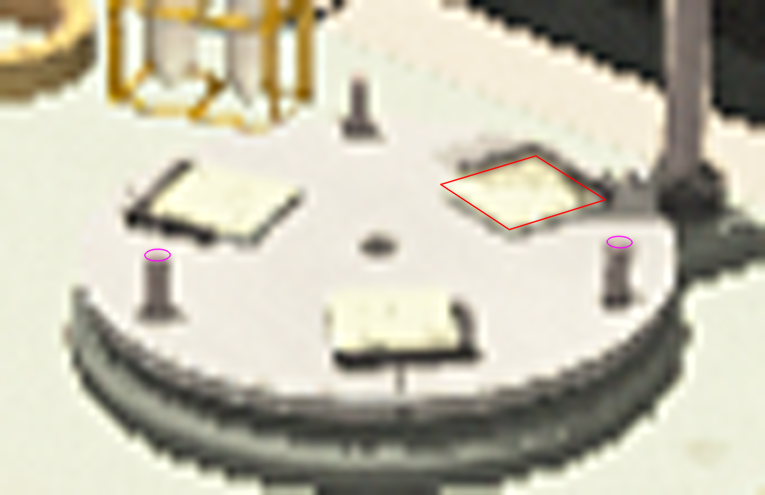

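The pick hangs in its stand. Before handing in, I'll overlay the fences to check the seating of the loose plate.

```bash
python3 - <<'E'
from ov import *
C=np.array([.508,.052]); a=np.radians(-13.6)
def box(k,x0,x1,y0,y1,z): 
    A=S(a+np.radians(k)); return [np.r_[C+A@[x,y],z] for x,y in ((x0,y0),(x1,y0),(x1,y1),(x0,y1))]
P=[]
for k in (0,120,-120):
    P.append((box(k,.098,.104,-.025,.031,.060),(255,0,0))); P.append((box(k,.062,.098,.025,.031,.060),(255,0,0))); P.append((box(k,.048,.098,-.025,.025,.058),(0,0,255)))
    P.append((box(k,.110,.125,-.0003,.0003,.052),(0,200,200)))
for n,b,sc,f in (("scene",(275,193,345,240),11,"w1"),("top",(255,145,340,235),8,"w2")):
    s=optics.read_camera(n); draw(n,s,P,*b,sc,f)
s=optics.read_camera("scene"); draw("scene",s,[],310,198,345,222,22,"w3")
E
```

```text
(no output)
```

View pics/w1.png

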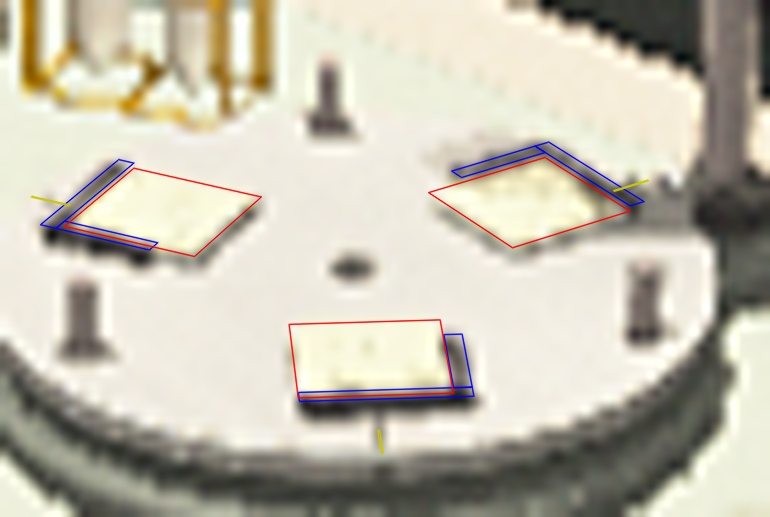

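View pics/w2.png

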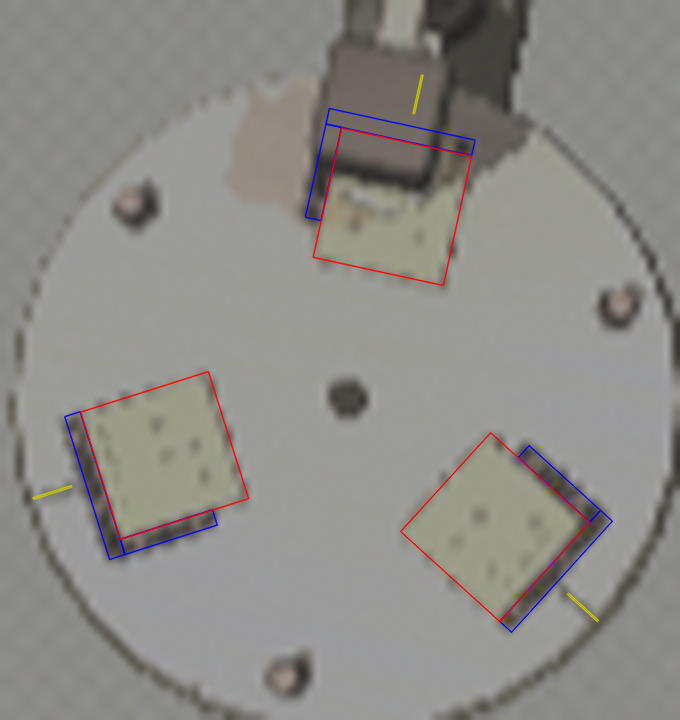

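View pics/w3.png

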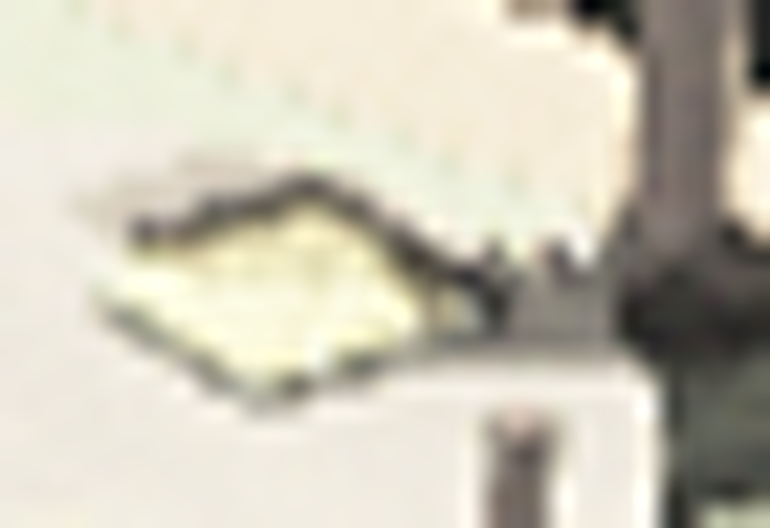

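All three plates match their seats in the top overlay. The dark corner on the loose plate in the scene view is only the light ring's shadow. Handing in.

```bash
python3 -m crank '0 0 0 0 0 0;0 0 0 0 0 0;0 0 0 0 0 0'; python3 -c "
from plant import ctrl
print(ctrl.sign_off())"
```

```text
time: 38.12
eef_pos: [0.3543, -0.3444, 0.2403]
tcp_rot: [0.746, -0.666, -0.0, -0.0]
contact_force: [-0.6, 0.4, 0.2]
opening: 0.553
the job is handed in; nothing more can be done
None
```

I seated the slipped plate in its corner, turned the platter until that plate's rim line was at the pointer, and hung the pick back in its stand. The job was handed in at 38.1 s of the 72 s allowed, and sign-off gave no verdict.

I pushed the plate first onto the side fence and then onto the outer fence. I turned the platter about −128° by pushing its posts with the pick: first post_3, then post_2, then post_1.

**What my last checks showed:**
- **Plates:** in the top view, all three plates and their fences matched the seated outlines to about 1 mm.
- **Pick:** the scene view showed it upright in its stand, with the collar on the top plate.
- **Gripper:** it was clear of everything and at rest when I handed in.

**What is less certain:**
- **Line at the pointer:** the top camera cannot see the line and pointer together because the camera head hides them. I measured the line at −13.5° to −13.6° and the pointer at about −13.4°, give or take 1°. That puts the line within about 2 mm of the pointer, but only by inference.
- **Scene view:** I could not tell the line from the pointer there. The plate outline was about 2 mm off, and the far corner of the plate was dark. I took the offset as calibration error and the dark corner as the light ring's shadow.
- **Recognition networks:** they did not find the line or pointer reliably, so I did not use them for this.

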